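# Load the firing rack in reverse order

### The job

The cream firing rack will be turned end for end before it goes into the kiln, so move the four glazed test pieces from the wooden drying board into its four pockets in the reverse order: as seen from the robot, the piece that stands furthest left on the board goes into the rightmost pocket, the second from the left into the second from the right, and so on. Set each one down upright and fully in its pocket; do not drop or tip over any of them.

Things in the scene. Friction and masses are not known exactly. Their poses are not given: they have to be found in the camera images.
- piece_white: loose glaze test piece with a white glazed head: a small turned clay bobbin, 66 mm tall, 90 g; terracotta foot flange 42 mm across and 7 mm high, above it (from 12 mm to 55 mm over the underside) a plain round stem 32 mm across, white from 24 mm upward, narrowing to a blunt top. Origin: centre of the underside; z up along its axis
- tile_white: flat square swatch tile glazed white with a terracotta edge, 56x56x6 mm, fixed on the drying board; at the start the white piece stands centred on it, so the four tiles keep showing the order in which the pieces stood. Origin: centre of its underside; z up
- piece_blue: loose glaze test piece with a blue glazed head: a small turned clay bobbin, 66 mm tall, 90 g; terracotta foot flange 42 mm across and 7 mm high, above it (from 12 mm to 55 mm over the underside) a plain round stem 32 mm across, blue from 24 mm upward, narrowing to a blunt top. Origin: centre of the underside; z up along its axis
- tile_blue: flat square swatch tile glazed blue with a terracotta edge, 56x56x6 mm, fixed on the drying board; at the start the blue piece stands centred on it, so the four tiles keep showing the order in which the pieces stood. Origin: centre of its underside; z up
- piece_green: loose glaze test piece with a green glazed head: a small turned clay bobbin, 66 mm tall, 90 g; terracotta foot flange 42 mm across and 7 mm high, above it (from 12 mm to 55 mm over the underside) a plain round stem 32 mm across, green from 24 mm upward, narrowing to a blunt top. Origin: centre of the underside; z up along its axis
- tile_green: flat square swatch tile glazed green with a terracotta edge, 56x56x6 mm, fixed on the drying board; at the start the green piece stands centred on it, so the four tiles keep showing the order in which the pieces stood. Origin: centre of its underside; z up
- piece_yellow: loose glaze test piece with a yellow glazed head: a small turned clay bobbin, 66 mm tall, 90 g; terracotta foot flange 42 mm across and 7 mm high, above it (from 12 mm to 55 mm over the underside) a plain round stem 32 mm across, yellow from 24 mm upward, narrowing to a blunt top. Origin: centre of the underside; z up along its axis
- tile_yellow: flat square swatch tile glazed yellow with a terracotta edge, 56x56x6 mm, fixed on the drying board; at the start the yellow piece stands centred on it, so the four tiles keep showing the order in which the pieces stood. Origin: centre of its underside; z up
- drying_board: fixed light wooden plank 90 (x) x 290 (y) mm, its top 40 mm above the table, on two bearers; carries the four tiles in one row along its y axis, at y = +105, +35, -35, -105 mm (x = 0; the colours' order differs each time). The tile tops, on which the pieces stand, are 46 mm above the table. Origin: centre of its underside at table height; y points to the left as seen from the robot (turned by at most 12 degrees)
- firing_rack: fixed pale cream slab 90 (x) x 290 (y) mm, its top 40 mm above the table, on two props, with four empty round pockets in one row along its y axis, at y = +105, +35, -35, -105 mm (x = 0). Each pocket is 58 mm across and 8 mm deep: a piece fully in stands on the pocket floor 32 mm above the table (rack z = +32 mm). Origin: centre of its underside at table height; y points to the left as seen from the robot (turned by at most 12 degrees). Rack and board may change sides
Not all that is in view belongs to the job. What is shaped like the piece_green but pink is not meant.

How it is judged:
By the outcome, as a careful person would: the job done as asked, in the order asked, and still so for the second after the job is handed in, with the robot touching nothing.
It also fails if it takes over 120 s, if anything falls off the work surface, if the arm or the gripper's body presses on something with over 40 N, if the wrist force passes 120 N, or if a joint passes its speed limit or range.

### The arm

A 6-joint arm with a two-finger parallel gripper is mounted at the origin on the work surface; the furniture and walls round the work are solid. World frame = base frame: x ahead of the robot, y to its left, z up, the work surface at z = 0. Lengths are in m, angles in rad, forces in N, time in s.
With the tool pointing down it reaches from about 0.35 to 0.875 m from the base axis. Payload 4.2 kg.
Tool frame: the origin (TCP) lies where the fingers leave the gripper's body, on its centre line; the fingertips stand manip.tip_extent ahead of it and the grasp point (between the pads) lies 51 mm ahead of it (manip.tip_extent is the distance from the TCP to the fingertips, in m); z points along the fingers, x is the direction in which the jaws open and shut, and the axes are right-handed (so a half turn about z gives the same grasp; the last joint's range is limited). The gripper opens to 87 mm and grips with 3 to 60 N. Pads are 19 mm wide; open, the fingers measure 117 mm over their backs; the gripper's body (75 mm by 190 mm) begins 51 mm behind the grasp point.
Start: joints at [-1.079, 0.385, 0.008, 0, -1.194, -0.259], TCP at [0.144, -0.608, 0.292] pointing down, gripper open.
Joint ranges: [-3.14, 3.14], [-1.21, 2.06], [-1.07, 1.41], [-3.16, 2.05], [-2.99, -0.16], [-3.1, 3.1]. Speed limits (rad/s): [2.79, 2.79, 3.14, 3.14, 3.14, 3.14].

### API

Orientations are given as a rotation vector (axis times angle).
In Python, from plant import manip gives the robot as it stands.
- The arm moves only by the shell command python3 -m jog 'ROWS' [OPENING] [FORCE]. ROWS is JSON, a list of rows, each an object of numbers: "dx", "dy", "dz": the shift along the tool's x, y, z in m; "rx", "ry", "rz": the turn, a rotation vector about the tool's x, y, z in degrees. In form: [{"dx": .., "dy": .., "dz": .., "rx": .., "ry": .., "rz": ..}, ...]. A call has 1 to 12 rows; each row is the pose to reach, as a shift and turn from the pose measured when the call began, along the tool's axes at that moment; what a row does not reach only later rows make up. A row lasts 1/8 s, in which the tool goes at most 62.5 mm and 10.7 degrees, less where a joint would pass 70% of its speed; a pose out of reach is approached as far as the arm can. A call with a gripper value outside its range is refused whole. OPENING is the closure, from 0 (fully open) to 1 (shut), set as the call begins (- or left out, the last holds). The fingers move at their own pace and stop on an object; FORCE is the grip in N (left out, the last holds). Time passes only in rows, so rows that repeat a pose let the fingers close. It gives the time, the measured TCP pose, the force and the opening at its end, in the units of the state.
- manip.get_obs(): the state, without advancing time (a new reading comes with each control period).
- manip.get_image(name): name is "side" or "top" or "wrist"; returns the picture (480x640x3 uint8, blue, green, red); there is no depth.
- manip.camera_params(name): a dict with "fx", "fy", "cx", "cy" (pixels), "cam_to_world" (4x4, takes a point from camera to world coordinates); the wrist camera has in their place "T_tool_cam" (4x4, takes a point from camera to tool coordinates, whose origin is the TCP and whose axes are the tool frame's). Camera axes: x right, y down, z forward; pixel columns grow to the right and rows downward; lengths in m; the calibration is good to about 2 mm. The wrist camera is an equidistant fisheye: a pixel r from the principal point sees the ray r / f radians off the axis. A picture is of the moment at which its call begins: read the wrist's pose just before it. camera_params takes no time and is no camera call.
- manip.hand_in(): hands the job in, once; it reports no verdict.
The state is a dict: "t": time; "joint_positions": joint angles; "dq": joint speeds; "tau": joint torques, N m; "eef_pos": TCP position; "ee_rot": TCP orientation; "wrist_force": force on the tool from outside, world axes, zero at the start; "moment": the same for the moment, N m; "finger_gap": finger opening in m.
Only numpy, scipy, OpenCV 4.12 (cv2) and the standard library are available. Lean on these libraries where they do the work, as an engineer would, in place of code of your own. Each camera call takes 0.05 s, during which the arm holds its last target.

## Working session

There is one attempt and no reset: what is moved stays moved. The work goes in short steps, Python scripts to look and compute and a shell command to move; the robot and the scene stay as the last step left them, time stands still between calls to the robot, and variables do not carry over. Pictures are saved under pics/ and viewed, and the job is handed in when it is done.

```bash
mkdir -p pics; ls; python3 - <<'E'
from plant import manip
import cv2,numpy as np
np.set_printoptions(precision=4,suppress=True)
for n in("top","side"):
    cv2.imwrite(f"pics/{n}0.png",manip.get_image(n)); print(n,manip.camera_params(n))
print(manip.camera_params("wrist"));print(manip.tip_extent);print(manip.get_obs())
E
```

```text
pics
top {'fx': 481.41703286417743, 'fy': 481.41703286417743, 'cx': 315.8391601181053, 'cy': 228.91876705959316, 'cam_to_world': array([[-0.0295, -0.9964,  0.0792,  0.4182],
       [-0.9995,  0.03  ,  0.0051, -0.0198],
       [-0.0075, -0.079 , -0.9968,  1.1033],
       [ 0.    ,  0.    ,  0.    ,  1.    ]])}
side {'fx': 544.6871448992267, 'fy': 544.6871448992267, 'cx': 325.3199138015584, 'cy': 228.24641709443932, 'cam_to_world': array([[ 0.9479, -0.1495,  0.2815,  0.1241],
       [-0.3183, -0.3991,  0.8599, -1.1662],
       [-0.0162, -0.9047, -0.4258,  0.6279],
       [ 0.    ,  0.    ,  0.    ,  1.    ]])}
{'fx': 371.64829954431775, 'fy': 371.64829954431775, 'cx': 325.9711650645343, 'cy': 242.43256631838372, 'T_tool_cam': array([[ 1.    ,  0.0006,  0.0001, -0.0004],
       [-0.0005,  0.9618,  0.2736, -0.0747],
       [ 0.0001, -0.2736,  0.9618, -0.0928],
       [ 0.    ,  0.    ,  0.    ,  1.    ]])}
0.0697
{'t': 0.1, 'joint_positions': array([-1.0794,  0.3855,  0.0068, -0.0004, -1.194 , -0.2586]), 'dq': array([ 0.0015, -0.0002,  0.0022,  0.0016,  0.0003, -0.0007]), 'tau': array([ -0.0001, -39.1691,  18.7936,   4.2319,   0.0135,  -0.0001]), 'eef_pos': array([ 0.1441, -0.6078,  0.2913]), 'ee_rot': array([-1.9476, -2.463 , -0.0018]), 'wrist_force': array([-0.2412, -0.0836, -0.0542]), 'moment': array([ 0.0305, -0.0394, -0.0493]), 'finger_gap': 0.08746626369994012}
```

View pics/top0.png

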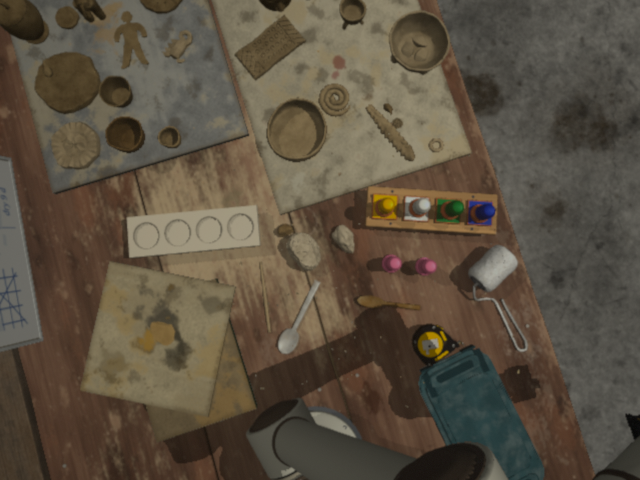

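View pics/side0.png

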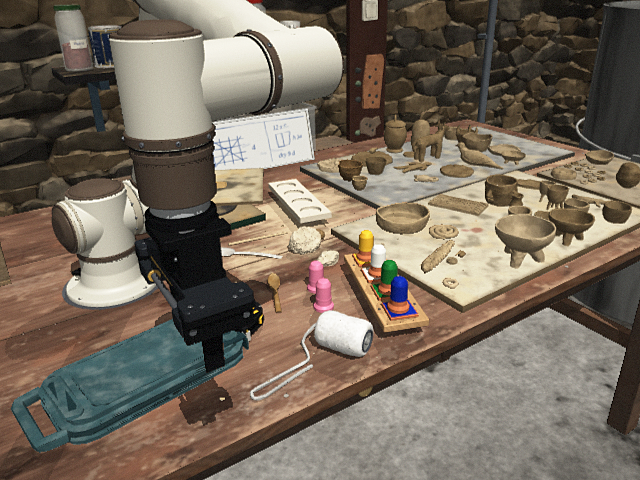

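The top view shows the board at about (430,210), left to right yellow (385,205), white (417,207), green (452,209), blue (483,212). The rack is at about (193,232) with its pockets empty. The two pink pieces at (391,263) and (426,266) are decoys. I'll enlarge both areas.

```bash
python3 - <<'E'
import cv2
im=cv2.imread("pics/top0.png")
cv2.imwrite("pics/c_board.png",cv2.resize(im[175:285,355:515],None,fx=5,fy=5,interpolation=cv2.INTER_CUBIC))
cv2.imwrite("pics/c_rack.png",cv2.resize(im[190:270,115:275],None,fx=5,fy=5,interpolation=cv2.INTER_CUBIC))
E
```

```text
(no output)
```

View pics/c_board.png

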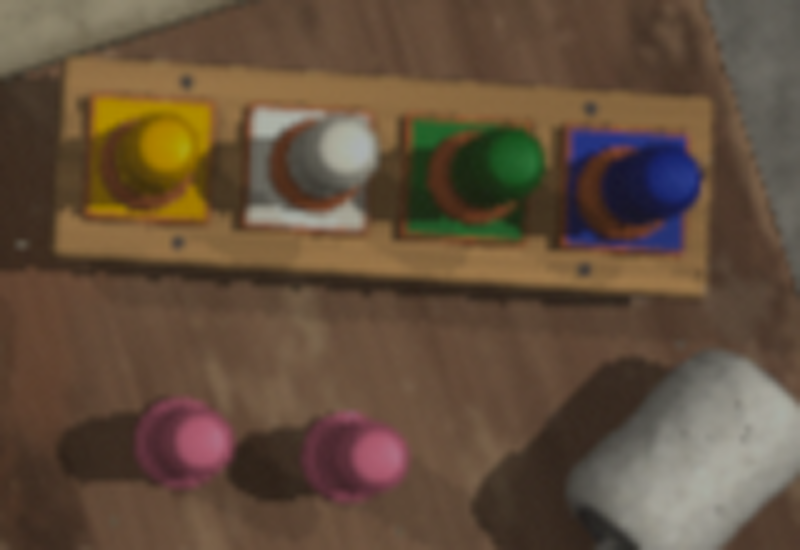

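View pics/c_rack.png

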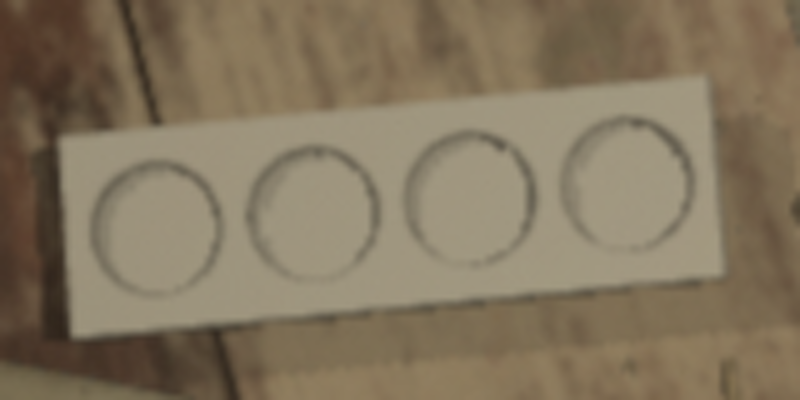

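```bash
cat > h.py <<'E'
import numpy as np
from plant import manip
from scipy.spatial.transform import Rotation as R
np.set_printoptions(precision=4,suppress=True)
def ray_pin(n,uv,z):
    p=manip.camera_params(n);T=p["cam_to_world"]
    d=T[:3,:3]@np.array([(uv[0]-p["cx"])/p["fx"],(uv[1]-p["cy"])/p["fy"],1]);o=T[:3,3]
    return o+d*(z-o[2])/d[2]
def ray_wrist(uv,z,obs):
    p=manip.camera_params("wrist");T=p["T_tool_cam"]
    v=np.array([uv[0]-p["cx"],uv[1]-p["cy"]])/p["fx"];r=np.linalg.norm(v)
    d=np.r_[v/r*np.sin(r),np.cos(r)]
    Rt=R.from_rotvec(obs["ee_rot"]).as_matrix()
    o=obs["eef_pos"]+Rt@T[:3,3];d=Rt@T[:3,:3]@d
    return o+d*(z-o[2])/d[2]
def fit(P):
    y=np.array([.105,.035,-.035,-.105]);c=P[:,:2].mean(0)
    s=(y[:,None]*(P[:,:2]-c)).sum(0)/(y**2).sum()   # ~ direction of y axis
    th=np.arctan2(-s[0],s[1]);print("c",c,"yaw deg",np.degrees(th),"scale",np.linalg.norm(s))
    Q=c+y[:,None]*np.array([-np.sin(th),np.cos(th)]);print(Q,"res mm",1e3*(P[:,:2]-Q));return Q,th
E
python3 - <<'E'
from h import *
f=lambda L,x0,y0,z:np.array([ray_pin("top",(x0+(u+.5)/5-.5,y0+(v+.5)/5-.5),z) for u,v in L])
fit(f([(149,158),(308,170),(465,180),(625,190)],355,175,.046))
fit(f([(157,228),(314,214),(471,199),(628,184)],115,190,.040))
print(f([(184,442),(348,455)],355,175,.003))
o=manip.get_obs();print(R.from_rotvec(o["ee_rot"]).as_matrix())
E
```

```text
c [ 0.5375 -0.2716] yaw deg -5.601279092647854 scale 0.9984033718089131
[[ 0.5477 -0.1671]
 [ 0.5409 -0.2368]
 [ 0.5341 -0.3065]
 [ 0.5272 -0.3761]] res mm [[ 0.2557 -0.1202]
 [-0.3731 -0.3187]
 [-0.0755  0.4419]
 [ 0.1929 -0.003 ]]
c [0.5066 0.258 ] yaw deg 3.643921181375492 scale 0.9998563538727104
[[0.4999 0.3628]
 [0.5043 0.293 ]
 [0.5088 0.2231]
 [0.5132 0.1533]] res mm [[ 0.1345 -0.0157]
 [-0.1777 -0.0043]
 [-0.0448  0.0055]
 [ 0.0881  0.0145]]
[[ 0.4226 -0.1839  0.003 ]
 [ 0.4145 -0.2581  0.003 ]]
[[-0.2305  0.9731 -0.0005]
 [ 0.9731  0.2305  0.0019]
 [ 0.002  -0.0001 -1.    ]]
```

```bash
cat >> h.py <<'E'
BQ=dict(zip(["yellow","white","green","blue"],[[.5477,-.1671],[.5409,-.2368],[.5341,-.3065],[.5272,-.3761]]))
RQ=dict(zip(["blue","green","white","yellow"],[[.4999,.3628],[.5043,.2930],[.5088,.2231],[.5132,.1533]]))
BY,RY=180-5.6,180+3.64
def delta(xy,z,yaw):
    o=manip.get_obs();Rn=R.from_rotvec(o["ee_rot"])
    a=np.radians(yaw);x=np.array([np.cos(a),np.sin(a),0]);zz=np.array([0,0,-1.])
    Rt=R.from_matrix(np.c_[x,np.cross(zz,x),zz])
    d=Rn.inv().apply(np.r_[xy,z]-o["eef_pos"]);r=np.degrees((Rn.inv()*Rt).as_rotvec())
    print("t",o["t"],"pos",o["eef_pos"],"gap",o["finger_gap"],"F",o["wrist_force"],"-> d mm",d*1e3,"r deg",r)
E
python3 -c "
from h import *
delta(BQ['yellow'],.25,BY)"
```

```text
t 0.1 pos [ 0.1441 -0.6078  0.2913] gap 0.08746626369994012 F [-0.2412 -0.0836 -0.0542] -> d mm [335.6656 494.3117  41.8795] r deg [  0.0647  -0.101  -71.0713]
```

```bash
python3 -m jog '[{"dx":0.028,"dy":0.041,"dz":0,"rz":-6},{"dx":0.056,"dy":0.082,"dz":0,"rz":-12},{"dx":0.084,"dy":0.124,"dz":0,"rz":-18},{"dx":0.112,"dy":0.165,"dz":0,"rz":-24},{"dx":0.140,"dy":0.206,"dz":0.005,"rz":-30},{"dx":0.168,"dy":0.247,"dz":0.01,"rz":-36},{"dx":0.196,"dy":0.288,"dz":0.015,"rz":-42},{"dx":0.224,"dy":0.330,"dz":0.02,"rz":-48},{"dx":0.252,"dy":0.371,"dz":0.025,"rz":-54},{"dx":0.280,"dy":0.412,"dz":0.03,"rz":-60},{"dx":0.308,"dy":0.453,"dz":0.036,"rz":-66},{"dx":0.3357,"dy":0.4943,"dz":0.042,"rz":-71.1}]' 0 15
python3 - <<'E'
from h import *
import cv2
delta(BQ['yellow'],.25,BY)
cv2.imwrite("pics/w1.png",manip.get_image("wrist"))
E
```

```text
t 0.1 pos [ 0.1441 -0.6078  0.2913] gap 0.08746626369994012 F [-0.2412 -0.0836 -0.0542] -> d mm [335.6656 494.3117  41.8795] r deg [  0.0647  -0.101  -71.0713]invalid input at $[0]: expected keys dx, dy, dz, rx, ry, rz
```

View pics/w1.png

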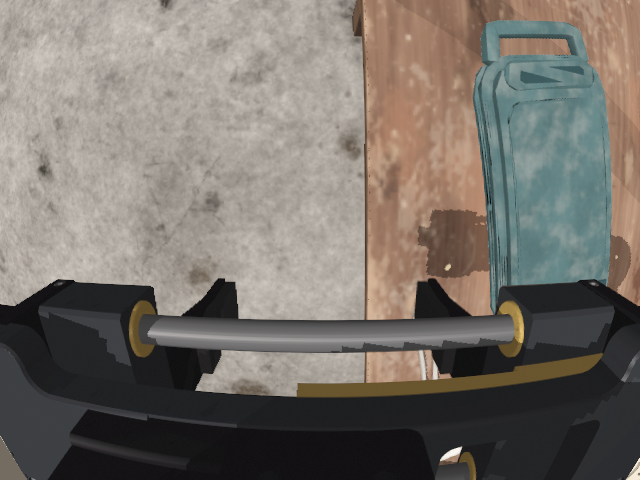

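The rows need all six keys, so the arm hasn't moved yet. The wrist view shows only the teal tray on the right and the table edge.

```bash
python3 -m jog '[{"dx":0.028,"dy":0.041,"dz":0,"rx":0,"ry":0,"rz":-6},{"dx":0.056,"dy":0.082,"dz":0,"rx":0,"ry":0,"rz":-12},{"dx":0.084,"dy":0.124,"dz":0,"rx":0,"ry":0,"rz":-18},{"dx":0.112,"dy":0.165,"dz":0,"rx":0,"ry":0,"rz":-24},{"dx":0.140,"dy":0.206,"dz":0.005,"rx":0,"ry":0,"rz":-30},{"dx":0.168,"dy":0.247,"dz":0.01,"rx":0,"ry":0,"rz":-36},{"dx":0.196,"dy":0.288,"dz":0.015,"rx":0,"ry":0,"rz":-42},{"dx":0.224,"dy":0.330,"dz":0.02,"rx":0,"ry":0,"rz":-48},{"dx":0.252,"dy":0.371,"dz":0.025,"rx":0,"ry":0,"rz":-54},{"dx":0.280,"dy":0.412,"dz":0.03,"rx":0,"ry":0,"rz":-60},{"dx":0.308,"dy":0.453,"dz":0.036,"rx":0,"ry":0,"rz":-66},{"dx":0.3357,"dy":0.4943,"dz":0.042,"rx":0,"ry":0,"rz":-71.1}]' 0 15
python3 - <<'E'
from h import *
import cv2
delta(BQ['yellow'],.25,BY)
cv2.imwrite("pics/w2.png",manip.get_image("wrist"))
E
```

```text
t: 1.65
eef_pos: [0.5485, -0.1657, 0.2496]
ee_rot: [-0.148, -3.137, -0.003]
wrist_force: [-0.2, -0.4, 0.1]
finger_gap: 0.0872
t 1.65 pos [ 0.5485 -0.1657  0.2496] gap 0.08716104717570987 F [-0.2256 -0.4241  0.123 ] -> d mm [ 0.6465 -1.4749 -0.4144] r deg [ 0.0887 -0.0562  0.2143]
```

View pics/w2.png

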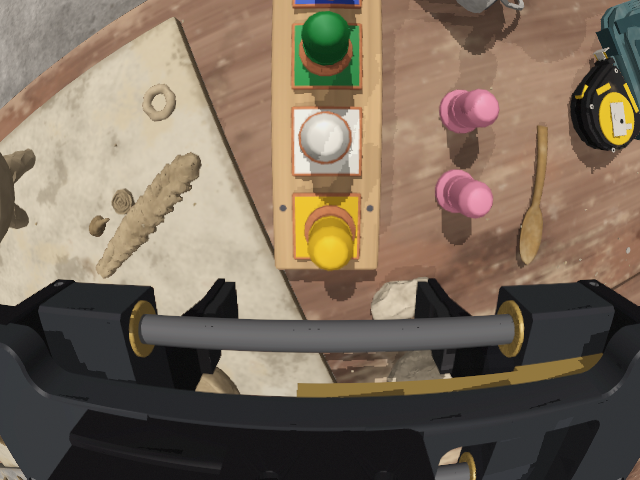

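The wrist view shows the yellow tile centred near (327,226), white near (326,142), and green near (327,54). I'll check those against the top-camera positions.

```bash
python3 -c "
from h import *
o=manip.get_obs()
for uv in [(327.5,225.5),(326.5,142)]: print(ray_wrist(uv,.046,o))
delta(BQ['yellow'],.134,BY)"
```

```text
[ 0.5508 -0.1676  0.046 ]
[ 0.5457 -0.235   0.046 ]
t 1.7 pos [ 0.552  -0.1625  0.2485] gap 0.08714211977264455 F [3.2127 0.7343 1.0776] -> d mm [  4.0226  -5.1912 114.4753] r deg [0.1204 0.0501 0.562 ]
```

```bash
python3 -m jog '[{"dx":0.004,"dy":-0.005,"dz":0,"rx":0,"ry":0,"rz":0.5},{"dx":0.004,"dy":-0.005,"dz":0,"rx":0,"ry":0,"rz":0.5},{"dx":0.004,"dy":-0.005,"dz":0,"rx":0,"ry":0,"rz":0.5}]'
python3 - <<'E'
from h import *
import cv2
delta(BQ['yellow'],.134,BY)
cv2.imwrite("pics/w3.png",manip.get_image("wrist"))
delta(BQ['yellow'],.134,BY)
im=cv2.imread("pics/w3.png");cv2.imwrite("pics/w3c.png",cv2.resize(im[90:290,250:400],None,fx=3,fy=3,interpolation=cv2.INTER_CUBIC))
E
```

```text
t: 2.08
eef_pos: [0.5469, -0.168, 0.2487]
ee_rot: [0.154, 3.137, 0.003]
wrist_force: [0.1, -0.2, 1.0]
finger_gap: 0.0873
t 2.075 pos [ 0.5469 -0.168   0.2487] gap 0.08728667633296605 F [ 0.1018 -0.2276  0.9903] -> d mm [ -0.5678   0.7461 114.7253] r deg [ 0.1196  0.0561 -0.0301]
t 2.125 pos [ 0.547  -0.168   0.2488] gap 0.08699750556347019 F [ 0.0035 -0.2847  0.9412] -> d mm [ -0.466    0.7428 114.816 ] r deg [ 0.121   0.0699 -0.0326]
```

View pics/w3c.png

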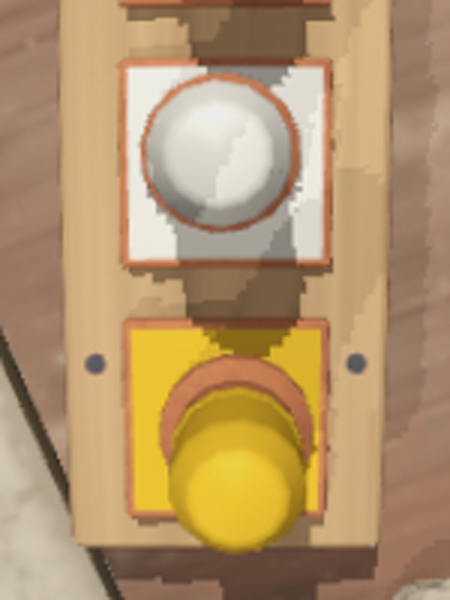

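```bash
python3 -c "
from h import *
o=manip.get_obs()
for uv in [(226.5,418),(226,162)]: print(ray_wrist((250+(uv[0]+.5)/3-.5,90+(uv[1]+.5)/3-.5),.046,o))"
```

```text
[ 0.548  -0.1703  0.046 ]
[ 0.5413 -0.2393  0.046 ]
```

```bash
python3 -m jog '[{"dx":0,"dy":0,"dz":0.02,"rx":0,"ry":0,"rz":0},{"dx":0,"dy":0,"dz":0.05,"rx":0,"ry":0,"rz":0},{"dx":0,"dy":0,"dz":0.08,"rx":0,"ry":0,"rz":0},{"dx":0,"dy":0,"dz":0.1,"rx":0,"ry":0,"rz":0},{"dx":0,"dy":0,"dz":0.11,"rx":0,"ry":0,"rz":0},{"dx":0,"dy":0,"dz":0.115,"rx":0,"ry":0,"rz":0},{"dx":0,"dy":0,"dz":0.115,"rx":0,"ry":0,"rz":0},{"dx":0,"dy":0,"dz":0.115,"rx":0,"ry":0,"rz":0}]'
python3 - <<'E'
from h import *
import cv2
delta(np.array(BQ['yellow'])+[0,-.0015],.134,BY)
cv2.imwrite("pics/w4.png",manip.get_image("wrist"))
cv2.imwrite("pics/s4.png",cv2.resize(manip.get_image("side")[200:350,250:450],None,fx=4,fy=4))
E
```

```text
t: 3.12
eef_pos: [0.5476, -0.1679, 0.1346]
ee_rot: [0.154, 3.135, 0.003]
wrist_force: [1.0, -0.2, 0.0]
finger_gap: 0.0871
t 3.125 pos [ 0.5476 -0.1679  0.1346] gap 0.08714017992820626 F [ 1.0465 -0.2188  0.0091] -> d mm [-0.1509 -0.7119  0.6416] r deg [ 0.1206  0.1662 -0.0271]
```

View pics/s4.png

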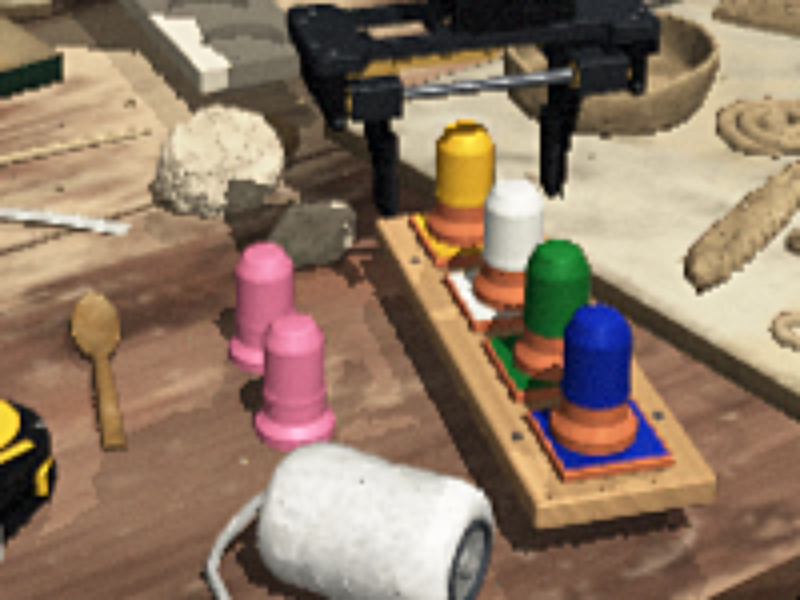

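The fingers straddle the yellow piece, with the left finger at (385,190) and the right at (555,170) in the crop, and clear its neighbours. Closing now.

```bash
python3 -m jog '[{"dx":0,"dy":0,"dz":0.0,"rx":0,"ry":0,"rz":0},{"dx":0,"dy":0,"dz":0.0,"rx":0,"ry":0,"rz":0},{"dx":0,"dy":0,"dz":0.0,"rx":0,"ry":0,"rz":0},{"dx":0,"dy":0,"dz":0.0,"rx":0,"ry":0,"rz":0},{"dx":0,"dy":0,"dz":0.0,"rx":0,"ry":0,"rz":0},{"dx":0,"dy":0,"dz":0,"rx":0,"ry":0,"rz":0},{"dx":0,"dy":0,"dz":0,"rx":0,"ry":0,"rz":0},{"dx":0,"dy":0,"dz":0,"rx":0,"ry":0,"rz":0}]' 1 15
```

```text
t: 4.22
eef_pos: [0.5473, -0.1678, 0.1344]
ee_rot: [0.154, 3.136, 0.003]
wrist_force: [-0.6, 1.1, -0.1]
finger_gap: 0.0311
```

```bash
python3 -m jog '[{"dx":0,"dy":0,"dz":-0.01,"rx":0,"ry":0,"rz":0},{"dx":0,"dy":0,"dz":-0.03,"rx":0,"ry":0,"rz":0},{"dx":0,"dy":0,"dz":-0.06,"rx":0,"ry":0,"rz":0},{"dx":0,"dy":0,"dz":-0.09,"rx":0,"ry":0,"rz":0},{"dx":0,"dy":0,"dz":-0.11,"rx":0,"ry":0,"rz":0},{"dx":0,"dy":0,"dz":-0.12,"rx":0,"ry":0,"rz":0}]'
python3 -c "
from h import *
delta(RQ['yellow'],.25,RY)"
```

```text
t: 4.97
eef_pos: [0.5474, -0.168, 0.2563]
ee_rot: [0.154, 3.133, 0.003]
wrist_force: [-1.0, 1.0, -1.5]
finger_gap: 0.0309
t 4.975 pos [ 0.5474 -0.168   0.2563] gap 0.030933498535040876 F [-0.9588  1.0258 -1.4611] -> d mm [ 65.5224 316.4305   6.6822] r deg [ 0.1075  0.2936 -9.2604]
```

```bash
python3 -m jog '[{"dx":0.003,"dy":0.015,"dz":0,"rx":0,"ry":0,"rz":-0.5},{"dx":0.009,"dy":0.045,"dz":0,"rx":0,"ry":0,"rz":-1.3},{"dx":0.018,"dy":0.085,"dz":0,"rx":0,"ry":0,"rz":-2.5},{"dx":0.026,"dy":0.125,"dz":0,"rx":0,"ry":0,"rz":-3.7},{"dx":0.034,"dy":0.165,"dz":0,"rx":0,"ry":0,"rz":-4.8},{"dx":0.042,"dy":0.205,"dz":0,"rx":0,"ry":0,"rz":-6},{"dx":0.050,"dy":0.245,"dz":0,"rx":0,"ry":0,"rz":-7.2},{"dx":0.058,"dy":0.280,"dz":0.002,"rx":0,"ry":0,"rz":-8.2},{"dx":0.063,"dy":0.303,"dz":0.004,"rx":0,"ry":0.1,"rz":-8.9},{"dx":0.0655,"dy":0.3165,"dz":0.006,"rx":0.1,"ry":0.3,"rz":-9.3},{"dx":0.0655,"dy":0.3165,"dz":0.006,"rx":0.1,"ry":0.3,"rz":-9.3},{"dx":0.0655,"dy":0.3165,"dz":0.006,"rx":0.1,"ry":0.3,"rz":-9.3}]'
python3 - <<'E'
from h import *
import cv2
delta(RQ['yellow'],.121,RY)
im=manip.get_image("wrist")
delta(RQ['yellow'],.121,RY)
cv2.imwrite("pics/w5.png",im)
cv2.imwrite("pics/s5.png",manip.get_image("side"))
E
```

```text
t: 6.48
eef_pos: [0.5131, 0.1528, 0.2504]
ee_rot: [0.1, -3.139, 0.0]
wrist_force: [0.3, -0.8, -1.0]
finger_gap: 0.0313
t 6.475 pos [0.5131 0.1528 0.2504] gap 0.03131934168699882 F [ 0.3135 -0.781  -0.9725] -> d mm [ -0.2378   0.5157 129.4081] r deg [-0.015  -0.0443  0.0019]
t 6.525 pos [0.5132 0.1526 0.2506] gap 0.03140370225895213 F [-0.1441 -0.3671  0.1028] -> d mm [ -0.0903   0.6831 129.5589] r deg [-0.007  -0.026  -0.0213]
```

View pics/w5.png

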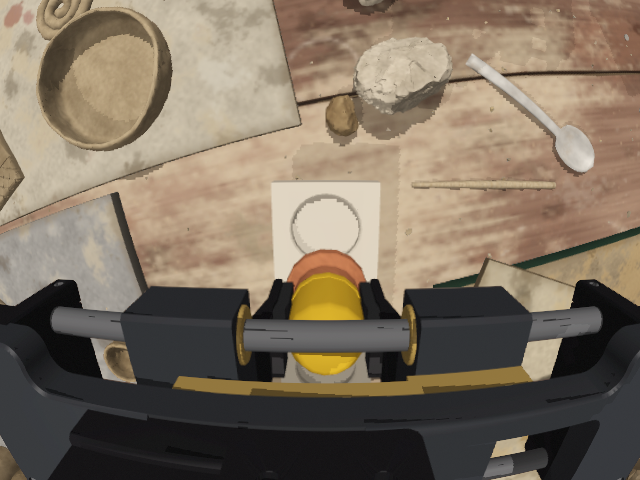

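View pics/s5.png

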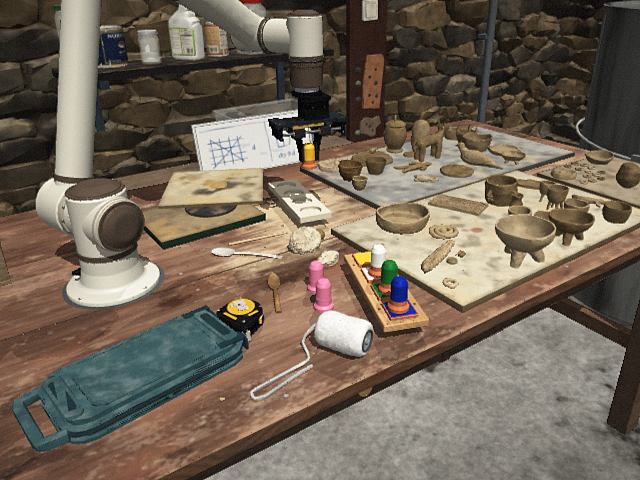

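The rightmost pocket is visible in the wrist view, centred near (326,226). The yellow piece hangs upright.

```bash
python3 -c "
from h import *
import cv2
print(ray_wrist((326,227),.040,manip.get_obs()))
im=cv2.imread('pics/w5.png');cv2.imwrite('pics/w5c.png',cv2.resize(im[170:280,250:400],None,fx=4,fy=4,interpolation=cv2.INTER_CUBIC))"
```

```text
[0.5136 0.1501 0.04  ]
```

View pics/w5c.png

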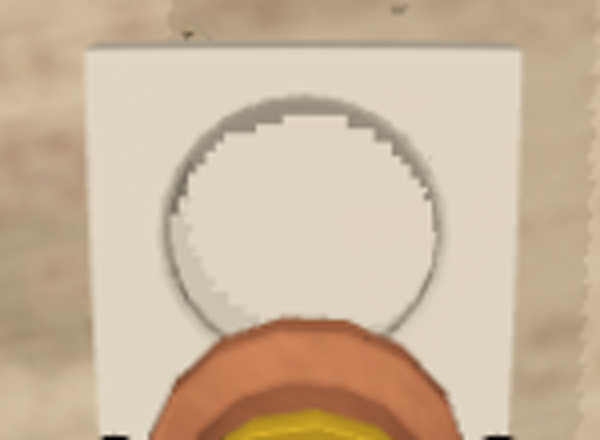

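```bash
python3 -m jog '[{"dx":0,"dy":0,"dz":0.02,"rx":0,"ry":0,"rz":0},{"dx":0,"dy":0,"dz":0.05,"rx":0,"ry":0,"rz":0},{"dx":0,"dy":0,"dz":0.08,"rx":0,"ry":0,"rz":0},{"dx":0,"dy":0,"dz":0.1,"rx":0,"ry":0,"rz":0},{"dx":0,"dy":0,"dz":0.112,"rx":0,"ry":0,"rz":0},{"dx":0,"dy":0,"dz":0.12,"rx":0,"ry":0,"rz":0},{"dx":0,"dy":0,"dz":0.125,"rx":0,"ry":0,"rz":0},{"dx":0,"dy":0,"dz":0.128,"rx":0,"ry":0,"rz":0},{"dx":0,"dy":0,"dz":0.129,"rx":0,"ry":0,"rz":0},{"dx":0,"dy":0,"dz":0.129,"rx":0,"ry":0,"rz":0},{"dx":0,"dy":0,"dz":0.129,"rx":0,"ry":0,"rz":0}]'
python3 -c "
from h import *
import cv2
delta(np.array(RQ['yellow'])+[0,-.0008],.1204,RY)
cv2.imwrite('pics/s6.png',cv2.resize(manip.get_image('side')[90:240,230:380],None,fx=4,fy=4))"
```

```text
t: 7.95
eef_pos: [0.5134, 0.1527, 0.122]
ee_rot: [-0.099, 3.14, 0.001]
wrist_force: [-0.9, -0.4, -2.1]
finger_gap: 0.0314
t 7.95 pos [0.5134 0.1527 0.122 ] gap 0.03137611029719048 F [-0.9076 -0.4104 -2.0794] -> d mm [ 0.1711 -0.186   1.5557] r deg [ 0.0185  0.0177 -0.0264]
```

View pics/s6.png

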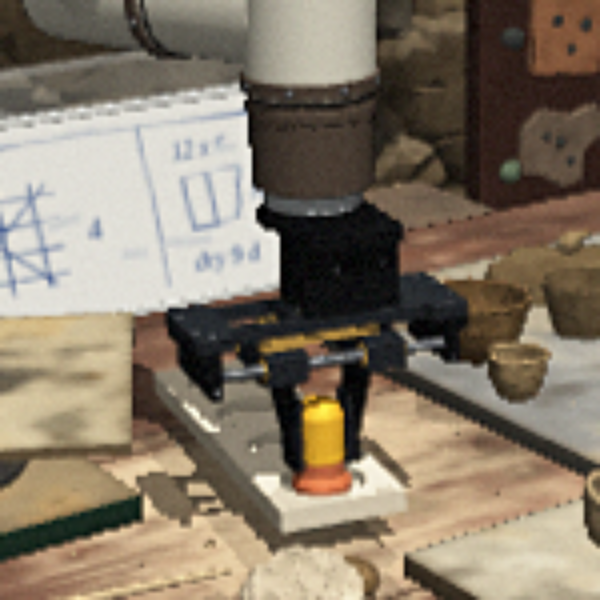

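The yellow foot is inside the pocket at about (325,480) in the crop. I'll lower the last 1.5 mm and open.

```bash
python3 -m jog '[{"dx":0,"dy":0,"dz":0.0005,"rx":0,"ry":0,"rz":0},{"dx":0,"dy":0,"dz":0.001,"rx":0,"ry":0,"rz":0},{"dx":0,"dy":0,"dz":0.0015,"rx":0,"ry":0,"rz":0},{"dx":0,"dy":0,"dz":0.0015,"rx":0,"ry":0,"rz":0},{"dx":0,"dy":0,"dz":0.0015,"rx":0,"ry":0,"rz":0}]'
python3 -m jog '[{"dx":0,"dy":0,"dz":0,"rx":0,"ry":0,"rz":0},{"dx":0,"dy":0,"dz":0,"rx":0,"ry":0,"rz":0},{"dx":0,"dy":0,"dz":0,"rx":0,"ry":0,"rz":0},{"dx":0,"dy":0,"dz":0,"rx":0,"ry":0,"rz":0},{"dx":0,"dy":0,"dz":0,"rx":0,"ry":0,"rz":0},{"dx":0,"dy":0,"dz":0,"rx":0,"ry":0,"rz":0}]' 0
```

```text
t: 8.62
eef_pos: [0.5133, 0.1526, 0.1204]
ee_rot: [-0.099, 3.14, 0.0]
wrist_force: [-0.9, -0.4, 0.7]
finger_gap: 0.0307
t: 9.38
eef_pos: [0.5133, 0.1526, 0.1204]
ee_rot: [-0.099, 3.14, 0.0]
wrist_force: [-0.1, 0.6, -0.7]
finger_gap: 0.0824
```

```bash
python3 -m jog '[{"dx":0,"dy":0,"dz":-0.01,"rx":0,"ry":0,"rz":0},{"dx":0,"dy":0,"dz":-0.03,"rx":0,"ry":0,"rz":0},{"dx":0,"dy":0,"dz":-0.07,"rx":0,"ry":0,"rz":0},{"dx":0,"dy":0,"dz":-0.11,"rx":0,"ry":0,"rz":0},{"dx":0,"dy":0,"dz":-0.13,"rx":0,"ry":0,"rz":0},{"dx":0,"dy":0,"dz":-0.13,"rx":0,"ry":0,"rz":0}]'
python3 -c "
from h import *
import cv2
delta(BQ['white'],.25,BY)
cv2.imwrite('pics/w7.png',manip.get_image('wrist'))
cv2.imwrite('pics/s7.png',cv2.resize(manip.get_image('side')[90:240,230:380],None,fx=4,fy=4))"
```

```text
t: 10.12
eef_pos: [0.514, 0.153, 0.2528]
ee_rot: [-0.099, 3.135, 0.004]
wrist_force: [-0.1, -0.0, -0.3]
finger_gap: 0.087
t 10.125 pos [0.514  0.153  0.2528] gap 0.08701833399284072 F [-0.0897 -0.013  -0.2973] -> d mm [  -2.2607 -390.7162    1.7816] r deg [0.1732 0.2642 9.2202]
```

View pics/s7.png

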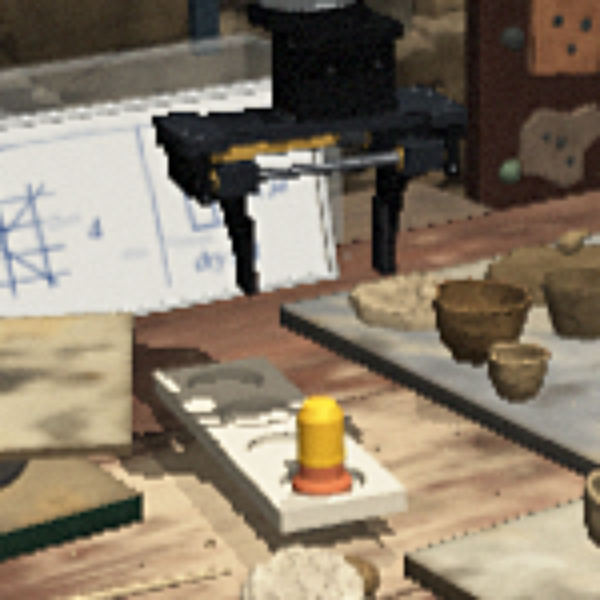

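View pics/w7.png

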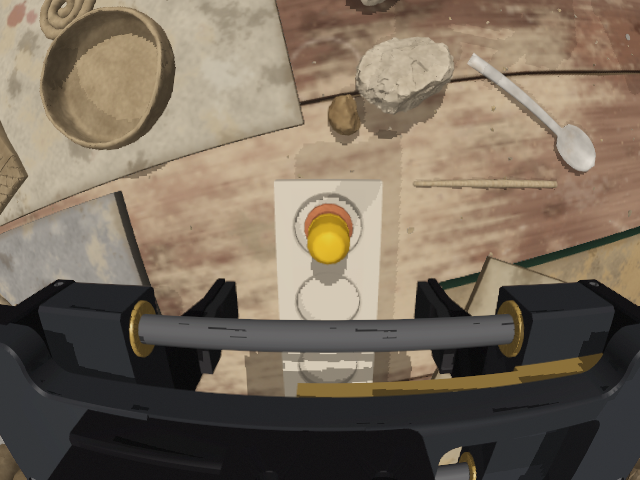

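Yellow stands upright and centred in the rightmost pocket, near (328,225) in the wrist view. White is next.

```bash
python3 -m jog '[{"dx":0,"dy":-0.02,"dz":0,"rx":0,"ry":0,"rz":0.5},{"dx":0,"dy":-0.06,"dz":0,"rx":0,"ry":0,"rz":1.5},{"dx":0,"dy":-0.105,"dz":0,"rx":0,"ry":0,"rz":2.5},{"dx":0,"dy":-0.155,"dz":0,"rx":0,"ry":0,"rz":3.5},{"dx":-0.001,"dy":-0.205,"dz":0,"rx":0,"ry":0,"rz":4.8},{"dx":-0.001,"dy":-0.255,"dz":0,"rx":0,"ry":0,"rz":6},{"dx":-0.001,"dy":-0.305,"dz":0,"rx":0,"ry":0,"rz":7.2},{"dx":-0.002,"dy":-0.345,"dz":0.001,"rx":0,"ry":0,"rz":8.2},{"dx":-0.002,"dy":-0.375,"dz":0.002,"rx":0.1,"ry":0.1,"rz":8.9},{"dx":-0.0023,"dy":-0.391,"dz":0.002,"rx":0.2,"ry":0.2,"rz":9.2},{"dx":-0.0023,"dy":-0.391,"dz":0.002,"rx":0.2,"ry":0.2,"rz":9.2},{"dx":-0.0023,"dy":-0.391,"dz":0.002,"rx":0.2,"ry":0.2,"rz":9.2}]' 0
python3 -c "
from h import *
import cv2
delta(BQ['white'],.134,BY)
im=manip.get_image('wrist')
delta(BQ['white'],.134,BY)
cv2.imwrite('pics/w8.png',im)"
```

```text
t: 11.72
eef_pos: [0.5394, -0.237, 0.2476]
ee_rot: [-0.152, -3.133, 0.005]
wrist_force: [0.2, -0.8, 0.3]
finger_gap: 0.0869
t 11.725 pos [ 0.5394 -0.237   0.2476] gap 0.08691351297803537 F [ 0.1619 -0.8209  0.2662] -> d mm [ -1.9985   0.7339 113.6127] r deg [-0.1862 -0.2629  0.029 ]
t 11.775 pos [ 0.5395 -0.2368  0.2478] gap 0.0871106988305429 F [ 0.4285  1.3236 -0.5449] -> d mm [ -1.8397   0.494  113.8403] r deg [-0.1917 -0.2383  0.0648]
```

View pics/w8.png

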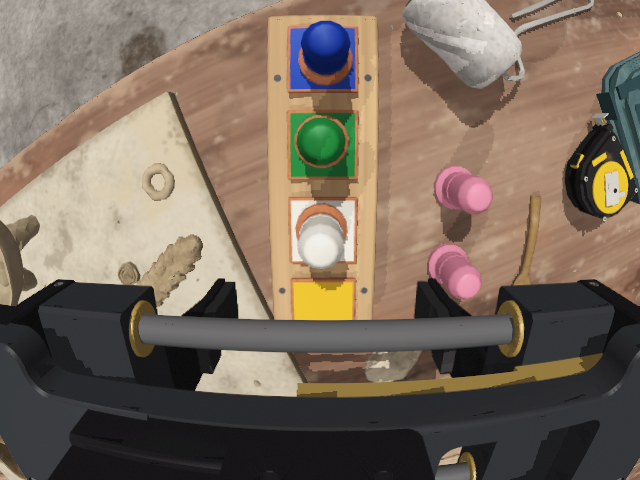

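White's tile is centred at (323,231) and the jaws straddle it. The two pinks at about (465,190) and (455,270) are outside the jaw span. Descending and gripping.

```bash
python3 -m jog '[{"dx":-0.002,"dy":0,"dz":0.02,"rx":-0.2,"ry":-0.2,"rz":0},{"dx":-0.002,"dy":0,"dz":0.05,"rx":-0.2,"ry":-0.2,"rz":0},{"dx":-0.002,"dy":0,"dz":0.08,"rx":-0.2,"ry":-0.2,"rz":0},{"dx":-0.002,"dy":0,"dz":0.1,"rx":-0.2,"ry":-0.2,"rz":0},{"dx":-0.002,"dy":0,"dz":0.11,"rx":-0.2,"ry":-0.2,"rz":0},{"dx":-0.002,"dy":0,"dz":0.1135,"rx":-0.2,"ry":-0.2,"rz":0},{"dx":-0.002,"dy":0,"dz":0.1135,"rx":-0.2,"ry":-0.2,"rz":0},{"dx":-0.002,"dy":0,"dz":0.1135,"rx":-0.2,"ry":-0.2,"rz":0}]' 0
python3 -c "
from h import *
delta(BQ['white'],.134,BY)"
```

```text
t: 12.78
eef_pos: [0.5415, -0.2373, 0.1353]
ee_rot: [0.151, 3.137, -0.0]
wrist_force: [0.6, -1.7, -0.5]
finger_gap: 0.087
t 12.775 pos [ 0.5415 -0.2373  0.1353] gap 0.08696553215763411 F [ 0.59   -1.659  -0.5264] -> d mm [0.6451 0.481  1.2525] r deg [-0.0039  0.0623  0.0783]
```

```bash
python3 -m jog '[{"dx":0.0005,"dy":0,"dz":0.001,"rx":0,"ry":0,"rz":0},{"dx":0.0005,"dy":0,"dz":0.001,"rx":0,"ry":0,"rz":0},{"dx":0.0005,"dy":0,"dz":0.001,"rx":0,"ry":0,"rz":0},{"dx":0.0005,"dy":0,"dz":0.001,"rx":0,"ry":0,"rz":0},{"dx":0.0005,"dy":0,"dz":0.001,"rx":0,"ry":0,"rz":0},{"dx":0.0005,"dy":0,"dz":0.001,"rx":0,"ry":0,"rz":0},{"dx":0.0005,"dy":0,"dz":0.001,"rx":0,"ry":0,"rz":0},{"dx":0.0005,"dy":0,"dz":0.001,"rx":0,"ry":0,"rz":0}]' 1 15
python3 -m jog '[{"dx":0,"dy":0,"dz":-0.01,"rx":0,"ry":0,"rz":0},{"dx":0,"dy":0,"dz":-0.03,"rx":0,"ry":0,"rz":0},{"dx":0,"dy":0,"dz":-0.06,"rx":0,"ry":0,"rz":0},{"dx":0,"dy":0,"dz":-0.09,"rx":0,"ry":0,"rz":0},{"dx":0,"dy":0,"dz":-0.11,"rx":0,"ry":0,"rz":0},{"dx":0,"dy":0,"dz":-0.12,"rx":0,"ry":0,"rz":0}]'
python3 -c "
from h import *
delta(RQ['white'],.25,RY)"
```

```text
t: 13.78
eef_pos: [0.5411, -0.2373, 0.1343]
ee_rot: [0.151, 3.137, -0.0]
wrist_force: [1.1, 0.4, -0.4]
finger_gap: 0.031
t: 14.52
eef_pos: [0.5411, -0.2373, 0.2561]
ee_rot: [0.151, 3.134, -0.001]
wrist_force: [-1.0, 0.3, -1.3]
finger_gap: 0.0309
t 14.525 pos [ 0.5411 -0.2373  0.2561] gap 0.030895607667632694 F [-0.9592  0.2773 -1.3204] -> d mm [ 76.4852 455.1839   5.6665] r deg [-0.0325  0.2139 -9.1609]
```

```bash
python3 -m jog '[{"dx":0.003,"dy":0.015,"dz":0,"rx":0,"ry":0,"rz":-0.3},{"dx":0.008,"dy":0.045,"dz":0,"rx":0,"ry":0,"rz":-0.9},{"dx":0.014,"dy":0.085,"dz":0,"rx":0,"ry":0,"rz":-1.7},{"dx":0.022,"dy":0.13,"dz":0,"rx":0,"ry":0,"rz":-2.6},{"dx":0.030,"dy":0.18,"dz":0,"rx":0,"ry":0,"rz":-3.6},{"dx":0.039,"dy":0.23,"dz":0,"rx":0,"ry":0,"rz":-4.6},{"dx":0.047,"dy":0.28,"dz":0,"rx":0,"ry":0,"rz":-5.6},{"dx":0.055,"dy":0.33,"dz":0,"rx":0,"ry":0,"rz":-6.6},{"dx":0.063,"dy":0.375,"dz":0,"rx":0,"ry":0,"rz":-7.5},{"dx":0.070,"dy":0.415,"dz":0.001,"rx":0,"ry":0,"rz":-8.3},{"dx":0.074,"dy":0.44,"dz":0.003,"rx":0,"ry":0,"rz":-8.9},{"dx":0.0765,"dy":0.455,"dz":0.005,"rx":0,"ry":0,"rz":-9.2}]'
python3 -c "
from h import *
delta(RQ['white'],.25,RY)"
```

```text
t: 16.02
eef_pos: [0.5076, 0.2244, 0.2495]
ee_rot: [-0.104, 3.138, -0.003]
wrist_force: [0.6, 0.1, -1.2]
finger_gap: 0.0312
t 16.025 pos [0.5076 0.2244 0.2495] gap 0.031180335662011126 F [ 0.6475  0.1155 -1.1955] -> d mm [-1.148  -1.3371 -0.4742] r deg [-0.1044  0.0934  0.1489]
```

```bash
python3 -m jog '[{"dx":-0.001,"dy":-0.0015,"dz":0,"rx":-0.1,"ry":0.1,"rz":0.1},{"dx":-0.001,"dy":-0.0015,"dz":0,"rx":-0.1,"ry":0.1,"rz":0.1},{"dx":-0.001,"dy":-0.0015,"dz":0,"rx":-0.1,"ry":0.1,"rz":0.1}]'
python3 -c "
from h import *
import cv2
delta(np.array(RQ['white'])+[0,-.0005],.1215,RY)
cv2.imwrite('pics/w9.png',manip.get_image('wrist'))"
```

```text
t: 16.4
eef_pos: [0.5087, 0.222, 0.2496]
ee_rot: [0.099, -3.14, 0.0]
wrist_force: [-0.3, 0.2, 0.4]
finger_gap: 0.0311
t 16.4 pos [0.5087 0.222  0.2496] gap 0.03109666743854917 F [-0.3248  0.1935  0.4063] -> d mm [ -0.1186   0.6058 128.0919] r deg [-0.0104 -0.0112 -0.0256]
```

View pics/w9.png

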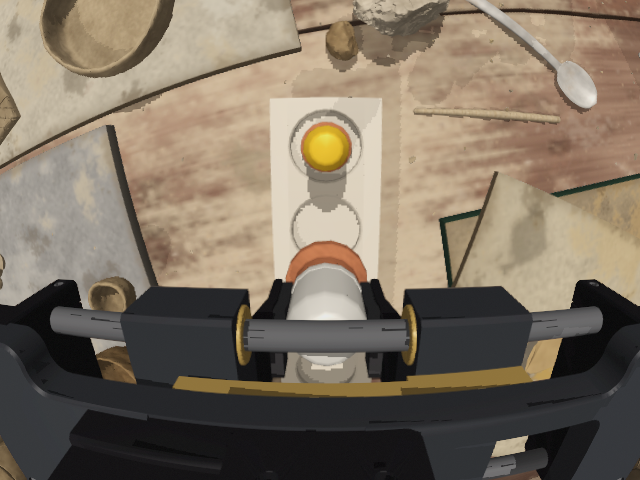

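Yellow sits centred in its pocket at (326,147). The white piece hangs upright over the next pocket at (326,228). Lowering.

```bash
python3 -m jog '[{"dx":0,"dy":0.0005,"dz":0.02,"rx":0,"ry":0,"rz":0},{"dx":0,"dy":0.0005,"dz":0.05,"rx":0,"ry":0,"rz":0},{"dx":0,"dy":0.0005,"dz":0.08,"rx":0,"ry":0,"rz":0},{"dx":0,"dy":0.0005,"dz":0.1,"rx":0,"ry":0,"rz":0},{"dx":0,"dy":0.0005,"dz":0.112,"rx":0,"ry":0,"rz":0},{"dx":0,"dy":0.0005,"dz":0.12,"rx":0,"ry":0,"rz":0},{"dx":0,"dy":0.0005,"dz":0.125,"rx":0,"ry":0,"rz":0},{"dx":0,"dy":0.0005,"dz":0.128,"rx":0,"ry":0,"rz":0},{"dx":0,"dy":0.0005,"dz":0.128,"rx":0,"ry":0,"rz":0},{"dx":0,"dy":0.0005,"dz":0.128,"rx":0,"ry":0,"rz":0}]'
python3 -c "
from h import *
delta(np.array(RQ['white'])+[0,-.0005],.1204,RY)"
```

```text
t: 17.7
eef_pos: [0.5089, 0.2227, 0.122]
ee_rot: [-0.099, 3.139, 0.001]
wrist_force: [0.6, -0.1, -1.0]
finger_gap: 0.0314
t 17.7 pos [0.5089 0.2227 0.122 ] gap 0.03135561094935112 F [ 0.5773 -0.1483 -0.9823] -> d mm [ 0.1163 -0.1154  1.6478] r deg [ 0.0205  0.0365 -0.0166]
```

```bash
python3 -m jog '[{"dx":0,"dy":0,"dz":0.0005,"rx":0,"ry":0,"rz":0},{"dx":0,"dy":0,"dz":0.001,"rx":0,"ry":0,"rz":0},{"dx":0,"dy":0,"dz":0.0015,"rx":0,"ry":0,"rz":0},{"dx":0,"dy":0,"dz":0.0015,"rx":0,"ry":0,"rz":0},{"dx":0,"dy":0,"dz":0.0015,"rx":0,"ry":0,"rz":0}]'
python3 -m jog '[{"dx":0,"dy":0,"dz":0,"rx":0,"ry":0,"rz":0},{"dx":0,"dy":0,"dz":0,"rx":0,"ry":0,"rz":0},{"dx":0,"dy":0,"dz":0,"rx":0,"ry":0,"rz":0},{"dx":0,"dy":0,"dz":0,"rx":0,"ry":0,"rz":0},{"dx":0,"dy":0,"dz":0,"rx":0,"ry":0,"rz":0},{"dx":0,"dy":0,"dz":0,"rx":0,"ry":0,"rz":0}]' 0
python3 -m jog '[{"dx":0,"dy":0,"dz":-0.01,"rx":0,"ry":0,"rz":0},{"dx":0,"dy":0,"dz":-0.03,"rx":0,"ry":0,"rz":0},{"dx":0,"dy":0,"dz":-0.07,"rx":0,"ry":0,"rz":0},{"dx":0,"dy":0,"dz":-0.11,"rx":0,"ry":0,"rz":0},{"dx":0,"dy":0,"dz":-0.13,"rx":0,"ry":0,"rz":0},{"dx":0,"dy":0,"dz":-0.13,"rx":0,"ry":0,"rz":0}]'
python3 -c "
from h import *
import cv2
delta(BQ['green'],.25,BY)
cv2.imwrite('pics/w10.png',manip.get_image('wrist'))"
```

```text
t: 18.32
eef_pos: [0.5089, 0.2227, 0.1205]
ee_rot: [-0.099, 3.139, 0.001]
wrist_force: [-0.3, -1.0, -0.7]
finger_gap: 0.0312
t: 19.08
eef_pos: [0.5089, 0.2227, 0.1205]
ee_rot: [-0.099, 3.139, 0.001]
wrist_force: [0.2, 0.1, 0.6]
finger_gap: 0.0823
t: 19.82
eef_pos: [0.5094, 0.2231, 0.253]
ee_rot: [-0.099, 3.135, 0.005]
wrist_force: [-0.1, -0.1, -0.7]
finger_gap: 0.087
t 19.825 pos [0.5094 0.2231 0.253 ] gap 0.08698438306133148 F [-0.1091 -0.0729 -0.7372] -> d mm [   8.9554 -530.1252    1.1952] r deg [0.2084 0.2671 9.2323]
```

View pics/w10.png

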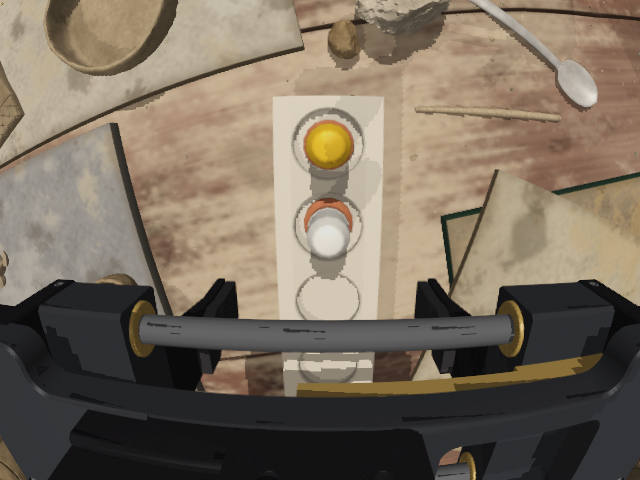

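White (328,228) and yellow (328,145) both stand upright in their pockets. Green is next.

```bash
python3 -m jog '[{"dx":0,"dy":-0.02,"dz":0,"rx":0,"ry":0,"rz":0.4},{"dx":0.001,"dy":-0.065,"dz":0,"rx":0,"ry":0,"rz":1.1},{"dx":0.002,"dy":-0.12,"dz":0,"rx":0,"ry":0,"rz":2},{"dx":0.003,"dy":-0.175,"dz":0,"rx":0,"ry":0,"rz":3},{"dx":0.004,"dy":-0.23,"dz":0,"rx":0,"ry":0,"rz":4},{"dx":0.005,"dy":-0.285,"dz":0,"rx":0,"ry":0,"rz":5},{"dx":0.006,"dy":-0.34,"dz":0,"rx":0,"ry":0,"rz":6},{"dx":0.007,"dy":-0.395,"dz":0,"rx":0,"ry":0,"rz":6.9},{"dx":0.008,"dy":-0.445,"dz":0,"rx":0,"ry":0,"rz":7.8},{"dx":0.008,"dy":-0.49,"dz":0,"rx":0,"ry":0,"rz":8.5},{"dx":0.009,"dy":-0.515,"dz":0.001,"rx":0,"ry":0,"rz":9},{"dx":0.009,"dy":-0.53,"dz":0.001,"rx":0,"ry":0,"rz":9.2}]' 0
python3 -c "
from h import *
delta(BQ['green'],.25,BY)"
```

```text
t: 21.38
eef_pos: [0.5317, -0.3085, 0.2476]
ee_rot: [-0.157, -3.136, -0.004]
wrist_force: [-0.1, 0.2, -0.3]
finger_gap: 0.0869
t 21.375 pos [ 0.5317 -0.3085  0.2476] gap 0.0869382874095771 F [-0.0827  0.1597 -0.259 ] -> d mm [-2.143   2.2781 -2.4358] r deg [ 0.1539 -0.1106 -0.1286]
```

```bash
python3 -m jog '[{"dx":-0.002,"dy":0.002,"dz":0,"rx":0.1,"ry":-0.1,"rz":-0.1},{"dx":-0.002,"dy":0.002,"dz":0,"rx":0.1,"ry":-0.1,"rz":-0.1},{"dx":-0.002,"dy":0.002,"dz":0,"rx":0.1,"ry":-0.1,"rz":-0.1}]'
python3 -c "
from h import *
import cv2
delta(BQ['green'],.134,BY)
cv2.imwrite('pics/w11.png',manip.get_image('wrist'))"
```

```text
t: 21.75
eef_pos: [0.5341, -0.3057, 0.2477]
ee_rot: [-0.152, -3.138, -0.002]
wrist_force: [-0.8, -0.9, -0.8]
finger_gap: 0.0871
t 21.75 pos [ 0.5341 -0.3057  0.2477] gap 0.08713786532828902 F [-0.7812 -0.8949 -0.7843] -> d mm [ -0.1176  -0.8645 113.7217] r deg [ 0.059 -0.008  0.062]
```

View pics/w11.png

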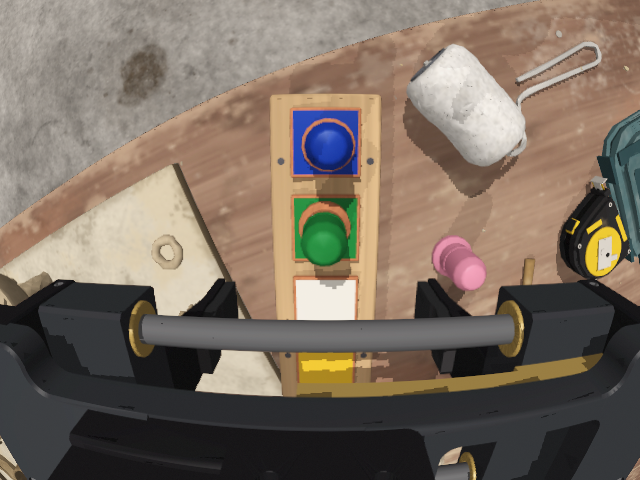

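Green's tile is centred at (325,228), and the one pink piece near here, at (460,263), is outside the jaws. Descending and gripping.

```bash
python3 -m jog '[{"dx":0,"dy":-0.001,"dz":0.02,"rx":0,"ry":0,"rz":0},{"dx":0,"dy":-0.001,"dz":0.05,"rx":0,"ry":0,"rz":0},{"dx":0,"dy":-0.001,"dz":0.08,"rx":0,"ry":0,"rz":0},{"dx":0,"dy":-0.001,"dz":0.1,"rx":0,"ry":0,"rz":0},{"dx":0,"dy":-0.001,"dz":0.11,"rx":0,"ry":0,"rz":0},{"dx":0,"dy":-0.001,"dz":0.114,"rx":0,"ry":0,"rz":0},{"dx":0,"dy":-0.001,"dz":0.114,"rx":0,"ry":0,"rz":0},{"dx":0,"dy":-0.001,"dz":0.114,"rx":0,"ry":0,"rz":0}]' 0
python3 -c "
from h import *
delta(BQ['green'],.134,BY)"
```

```text
t: 22.8
eef_pos: [0.5345, -0.3069, 0.1348]
ee_rot: [0.152, 3.136, 0.001]
wrist_force: [-0.0, 0.3, -0.2]
finger_gap: 0.0869
t 22.8 pos [ 0.5345 -0.3069  0.1348] gap 0.08692453041009313 F [-0.0328  0.3473 -0.2316] -> d mm [0.436  0.3313 0.78  ] r deg [0.0287 0.1063 0.0665]
```

```bash
python3 -m jog '[{"dx":0.0004,"dy":0,"dz":0.0005,"rx":0,"ry":0,"rz":0},{"dx":0.0004,"dy":0,"dz":0.0005,"rx":0,"ry":0,"rz":0},{"dx":0.0004,"dy":0,"dz":0.0005,"rx":0,"ry":0,"rz":0},{"dx":0.0004,"dy":0,"dz":0.0005,"rx":0,"ry":0,"rz":0},{"dx":0.0004,"dy":0,"dz":0.0005,"rx":0,"ry":0,"rz":0},{"dx":0.0004,"dy":0,"dz":0.0005,"rx":0,"ry":0,"rz":0},{"dx":0.0004,"dy":0,"dz":0.0005,"rx":0,"ry":0,"rz":0},{"dx":0.0004,"dy":0,"dz":0.0005,"rx":0,"ry":0,"rz":0}]' 1 15
python3 -m jog '[{"dx":0,"dy":0,"dz":-0.01,"rx":0,"ry":0,"rz":0},{"dx":0,"dy":0,"dz":-0.03,"rx":0,"ry":0,"rz":0},{"dx":0,"dy":0,"dz":-0.06,"rx":0,"ry":0,"rz":0},{"dx":0,"dy":0,"dz":-0.09,"rx":0,"ry":0,"rz":0},{"dx":0,"dy":0,"dz":-0.11,"rx":0,"ry":0,"rz":0},{"dx":0,"dy":0,"dz":-0.12,"rx":0,"ry":0,"rz":0}]'
python3 -c "
from h import *
delta(RQ['green'],.25,RY)"
```

```text
t: 23.8
eef_pos: [0.5342, -0.3068, 0.1343]
ee_rot: [0.151, 3.136, 0.001]
wrist_force: [0.1, -1.0, 0.7]
finger_gap: 0.031
t: 24.55
eef_pos: [0.5341, -0.307, 0.2561]
ee_rot: [0.151, 3.134, -0.0]
wrist_force: [-0.1, -0.9, -0.8]
finger_gap: 0.0313
t 24.55 pos [ 0.5341 -0.307   0.2561] gap 0.03131348162608328 F [-0.0531 -0.915  -0.8377] -> d mm [ 87.5076 594.2861   5.7434] r deg [-0.0193  0.2518 -9.1712]
```

```bash
python3 -m jog '[{"dx":0.002,"dy":0.015,"dz":0,"rx":0,"ry":0,"rz":-0.2},{"dx":0.007,"dy":0.05,"dz":0,"rx":0,"ry":0,"rz":-0.8},{"dx":0.014,"dy":0.095,"dz":0,"rx":0,"ry":0,"rz":-1.5},{"dx":0.021,"dy":0.145,"dz":0,"rx":0,"ry":0,"rz":-2.2},{"dx":0.029,"dy":0.195,"dz":0,"rx":0,"ry":0,"rz":-3},{"dx":0.036,"dy":0.245,"dz":0,"rx":0,"ry":0,"rz":-3.8},{"dx":0.043,"dy":0.295,"dz":0,"rx":0,"ry":0,"rz":-4.6},{"dx":0.051,"dy":0.345,"dz":0,"rx":0,"ry":0,"rz":-5.3},{"dx":0.058,"dy":0.395,"dz":0,"rx":0,"ry":0,"rz":-6.1},{"dx":0.065,"dy":0.44,"dz":0,"rx":0,"ry":0,"rz":-6.8},{"dx":0.070,"dy":0.475,"dz":0,"rx":0,"ry":0,"rz":-7.3},{"dx":0.073,"dy":0.495,"dz":0,"rx":0,"ry":0,"rz":-7.6}]'
python3 -c "
from h import *
delta(RQ['green'],.25,RY)"
```

```text
t: 26.05
eef_pos: [0.508, 0.1946, 0.2548]
ee_rot: [-0.06, 3.138, -0.002]
wrist_force: [0.8, -0.2, -0.8]
finger_gap: 0.0312
t 26.05 pos [0.508  0.1946 0.2548] gap 0.031232526023751452 F [ 0.7819 -0.2484 -0.8455] -> d mm [-0.0649 98.5133  4.6955] r deg [-0.0837  0.142  -1.4414]
```

```bash
python3 -m jog '[{"dx":0,"dy":0.015,"dz":0.001,"rx":0,"ry":0,"rz":-0.2},{"dx":0,"dy":0.04,"dz":0.002,"rx":0,"ry":0,"rz":-0.6},{"dx":0,"dy":0.07,"dz":0.003,"rx":0,"ry":0.1,"rz":-1},{"dx":0,"dy":0.09,"dz":0.004,"rx":-0.1,"ry":0.1,"rz":-1.3},{"dx":0,"dy":0.0985,"dz":0.005,"rx":-0.1,"ry":0.1,"rz":-1.4},{"dx":0,"dy":0.0985,"dz":0.005,"rx":-0.1,"ry":0.1,"rz":-1.4},{"dx":0,"dy":0.0985,"dz":0.005,"rx":-0.1,"ry":0.1,"rz":-1.4}]'
python3 -c "
from h import *
import cv2
delta(np.array(RQ['green'])+[0,-.0004],.122,RY)
cv2.imwrite('pics/w12.png',manip.get_image('wrist'))"
```

```text
t: 26.92
eef_pos: [0.5042, 0.2923, 0.2497]
ee_rot: [-0.097, 3.14, -0.0]
wrist_force: [0.3, 0.2, -1.2]
finger_gap: 0.0311
t 26.925 pos [0.5042 0.2923 0.2497] gap 0.03109197150894627 F [ 0.2996  0.1619 -1.2393] -> d mm [ -0.0732   0.2943 127.6784] r deg [-0.0017  0.022  -0.0836]
```

View pics/w12.png

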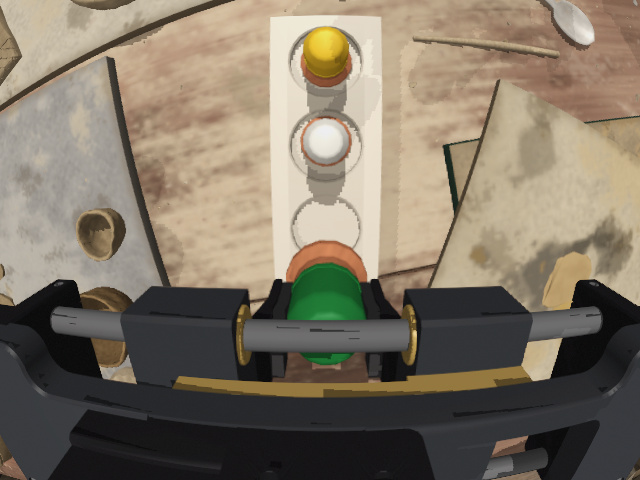

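Yellow (326,55) and white (326,145) are in place. Green hangs over the third pocket at (326,228). The brown cups on the left lie beyond the gripper's reach. Lowering.

```bash
python3 -m jog '[{"dx":0,"dy":0,"dz":0.02,"rx":0,"ry":0,"rz":0},{"dx":0,"dy":0,"dz":0.05,"rx":0,"ry":0,"rz":0},{"dx":0,"dy":0,"dz":0.08,"rx":0,"ry":0,"rz":0},{"dx":0,"dy":0,"dz":0.1,"rx":0,"ry":0,"rz":0},{"dx":0,"dy":0,"dz":0.112,"rx":0,"ry":0,"rz":0},{"dx":0,"dy":0,"dz":0.12,"rx":0,"ry":0,"rz":0},{"dx":0,"dy":0,"dz":0.125,"rx":0,"ry":0,"rz":0},{"dx":0,"dy":0,"dz":0.128,"rx":0,"ry":0,"rz":0},{"dx":0,"dy":0,"dz":0.128,"rx":0,"ry":0,"rz":0},{"dx":0,"dy":0,"dz":0.128,"rx":0,"ry":0,"rz":0}]'
python3 -c "
from h import *
delta(np.array(RQ['green'])+[0,-.0004],.1204,RY)"
```

```text
t: 28.22
eef_pos: [0.5045, 0.2924, 0.1222]
ee_rot: [-0.097, 3.139, 0.001]
wrist_force: [-0.1, 0.1, -1.9]
finger_gap: 0.0311
t 28.225 pos [0.5045 0.2924 0.1222] gap 0.031137504119188766 F [-0.1171  0.0575 -1.8706] -> d mm [0.2053 0.1661 1.7873] r deg [ 0.0369  0.073  -0.0871]
```

```bash
python3 -m jog '[{"dx":0,"dy":0,"dz":0.0005,"rx":0,"ry":0,"rz":0},{"dx":0,"dy":0,"dz":0.001,"rx":0,"ry":0,"rz":0},{"dx":0,"dy":0,"dz":0.0017,"rx":0,"ry":0,"rz":0},{"dx":0,"dy":0,"dz":0.0017,"rx":0,"ry":0,"rz":0},{"dx":0,"dy":0,"dz":0.0017,"rx":0,"ry":0,"rz":0}]'
python3 -m jog '[{"dx":0,"dy":0,"dz":0,"rx":0,"ry":0,"rz":0},{"dx":0,"dy":0,"dz":0,"rx":0,"ry":0,"rz":0},{"dx":0,"dy":0,"dz":0,"rx":0,"ry":0,"rz":0},{"dx":0,"dy":0,"dz":0,"rx":0,"ry":0,"rz":0},{"dx":0,"dy":0,"dz":0,"rx":0,"ry":0,"rz":0},{"dx":0,"dy":0,"dz":0,"rx":0,"ry":0,"rz":0}]' 0
python3 -m jog '[{"dx":0,"dy":0,"dz":-0.01,"rx":0,"ry":0,"rz":0},{"dx":0,"dy":0,"dz":-0.03,"rx":0,"ry":0,"rz":0},{"dx":0,"dy":0,"dz":-0.07,"rx":0,"ry":0,"rz":0},{"dx":0,"dy":0,"dz":-0.11,"rx":0,"ry":0,"rz":0},{"dx":0,"dy":0,"dz":-0.13,"rx":0,"ry":0,"rz":0},{"dx":0,"dy":0,"dz":-0.13,"rx":0,"ry":0,"rz":0}]'
python3 -c "
from h import *
import cv2
delta(BQ['blue'],.25,BY)
cv2.imwrite('pics/w13.png',manip.get_image('wrist'))"
```

```text
t: 28.85
eef_pos: [0.5045, 0.2924, 0.1205]
ee_rot: [-0.097, 3.139, 0.001]
wrist_force: [0.3, -1.3, -1.2]
finger_gap: 0.0313
t: 29.6
eef_pos: [0.5045, 0.2924, 0.1205]
ee_rot: [-0.097, 3.139, 0.001]
wrist_force: [0.7, 0.8, -0.8]
finger_gap: 0.0824
t: 30.35
eef_pos: [0.5049, 0.2929, 0.253]
ee_rot: [-0.098, 3.135, 0.006]
wrist_force: [-0.2, -0.1, -0.4]
finger_gap: 0.087
t 30.35 pos [0.5049 0.2929 0.253 ] gap 0.08700106645101692 F [-0.1517 -0.1413 -0.4205] -> d mm [  19.365  -669.056     0.2789] r deg [0.2494 0.2845 9.1645]
```

View pics/w13.png

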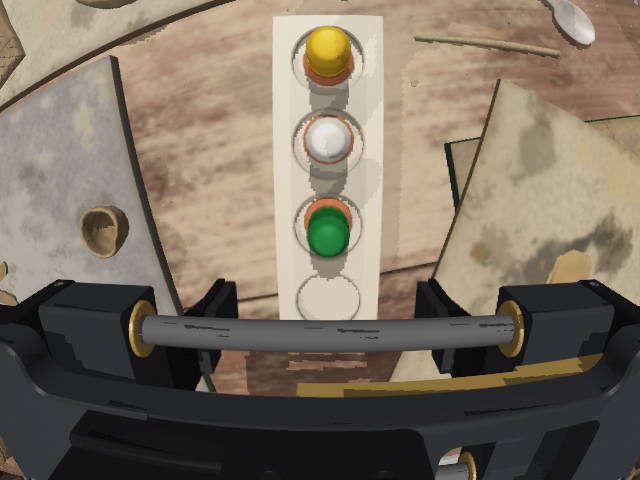

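Three are in place: yellow (328,55), white (328,142), green (328,228). Blue is last.

```bash
python3 -m jog '[{"dx":0,"dy":-0.02,"dz":0,"rx":0,"ry":0,"rz":0.3},{"dx":0.002,"dy":-0.06,"dz":0,"rx":0,"ry":0,"rz":0.8},{"dx":0.003,"dy":-0.115,"dz":0,"rx":0,"ry":0,"rz":1.6},{"dx":0.005,"dy":-0.17,"dz":0,"rx":0,"ry":0,"rz":2.3},{"dx":0.006,"dy":-0.225,"dz":0,"rx":0,"ry":0,"rz":3.1},{"dx":0.008,"dy":-0.28,"dz":0,"rx":0,"ry":0,"rz":3.8},{"dx":0.009,"dy":-0.335,"dz":0,"rx":0,"ry":0,"rz":4.6},{"dx":0.011,"dy":-0.39,"dz":0,"rx":0,"ry":0,"rz":5.3},{"dx":0.013,"dy":-0.445,"dz":0,"rx":0,"ry":0,"rz":6.1},{"dx":0.014,"dy":-0.495,"dz":0,"rx":0,"ry":0,"rz":6.8},{"dx":0.015,"dy":-0.53,"dz":0,"rx":0,"ry":0,"rz":7.3},{"dx":0.016,"dy":-0.55,"dz":0,"rx":0,"ry":0,"rz":7.6}]' 0
python3 -c "
from h import *
delta(BQ['blue'],.25,BY)"
```

```text
t: 31.9
eef_pos: [0.5209, -0.2596, 0.2486]
ee_rot: [-0.116, -3.138, -0.004]
wrist_force: [-0.2, 0.8, 0.3]
finger_gap: 0.0868
t 31.9 pos [ 0.5209 -0.2596  0.2486] gap 0.08683174238783176 F [-0.1974  0.751   0.2537] -> d mm [ -14.8599 -115.7027   -1.7551] r deg [ 0.1548 -0.0635  1.3839]
```

```bash
python3 -m jog '[{"dx":-0.003,"dy":-0.025,"dz":0,"rx":0,"ry":0,"rz":0.3},{"dx":-0.007,"dy":-0.06,"dz":0,"rx":0,"ry":0,"rz":0.7},{"dx":-0.012,"dy":-0.095,"dz":0,"rx":0.1,"ry":0,"rz":1.1},{"dx":-0.014,"dy":-0.11,"dz":0,"rx":0.1,"ry":0,"rz":1.3},{"dx":-0.015,"dy":-0.1155,"dz":0,"rx":0.1,"ry":0,"rz":1.4},{"dx":-0.015,"dy":-0.1155,"dz":0,"rx":0.1,"ry":0,"rz":1.4},{"dx":-0.015,"dy":-0.1155,"dz":0,"rx":0.1,"ry":0,"rz":1.4}]' 0
python3 -c "
from h import *
import cv2
delta(BQ['blue'],.134,BY)
cv2.imwrite('pics/w14.png',manip.get_image('wrist'))"
```

```text
t: 32.78
eef_pos: [0.5274, -0.3749, 0.2484]
ee_rot: [-0.152, -3.137, -0.002]
wrist_force: [0.1, 0.5, -0.5]
finger_gap: 0.0872
t 32.775 pos [ 0.5274 -0.3749  0.2484] gap 0.08717176090693804 F [ 0.1321  0.4843 -0.5395] -> d mm [ -0.0015  -1.3368 114.4044] r deg [ 0.0693 -0.0631  0.0512]
```

View pics/w14.png

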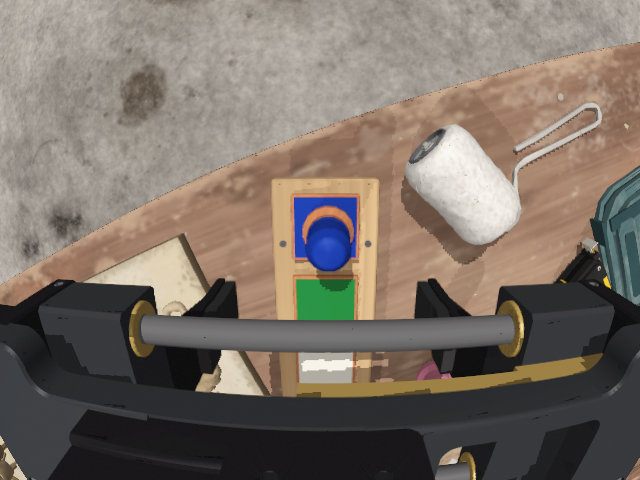

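Blue's tile is centred at (326,228). The paint roller, with its left edge at about (405,180), lies close to the right finger's path, so I'll part-close the jaws before descending.

```bash
python3 -m jog '[{"dx":0,"dy":-0.001,"dz":0.0,"rx":0,"ry":0,"rz":0},{"dx":0,"dy":-0.001,"dz":0.0,"rx":0,"ry":0,"rz":0},{"dx":0,"dy":-0.001,"dz":0.0,"rx":0,"ry":0,"rz":0},{"dx":0,"dy":-0.001,"dz":0.02,"rx":0,"ry":0,"rz":0},{"dx":0,"dy":-0.001,"dz":0.05,"rx":0,"ry":0,"rz":0},{"dx":0,"dy":-0.001,"dz":0.08,"rx":0,"ry":0,"rz":0},{"dx":0,"dy":-0.001,"dz":0.1,"rx":0,"ry":0,"rz":0},{"dx":0,"dy":-0.001,"dz":0.11,"rx":0,"ry":0,"rz":0},{"dx":0,"dy":-0.001,"dz":0.1145,"rx":0,"ry":0,"rz":0},{"dx":0,"dy":-0.001,"dz":0.1145,"rx":0,"ry":0,"rz":0},{"dx":0,"dy":-0.001,"dz":0.1145,"rx":0,"ry":0,"rz":0}]' 0.3
python3 -c "
from h import *
delta(BQ['blue'],.134,BY)"
```

```text
t: 34.2
eef_pos: [0.5277, -0.376, 0.135]
ee_rot: [0.152, 3.137, 0.001]
wrist_force: [-0.8, 0.1, 0.8]
finger_gap: 0.0607
t 34.2 pos [ 0.5277 -0.376   0.135 ] gap 0.06065199423398326 F [-0.7885  0.1175  0.7536] -> d mm [ 0.5289 -0.1041  0.9536] r deg [0.0276 0.0415 0.0592]
```

```bash
python3 -m jog '[{"dx":0.0005,"dy":0,"dz":0.0007,"rx":0,"ry":0,"rz":0},{"dx":0.0005,"dy":0,"dz":0.0007,"rx":0,"ry":0,"rz":0},{"dx":0.0005,"dy":0,"dz":0.0007,"rx":0,"ry":0,"rz":0},{"dx":0.0005,"dy":0,"dz":0.0007,"rx":0,"ry":0,"rz":0},{"dx":0.0005,"dy":0,"dz":0.0007,"rx":0,"ry":0,"rz":0},{"dx":0.0005,"dy":0,"dz":0.0007,"rx":0,"ry":0,"rz":0},{"dx":0.0005,"dy":0,"dz":0.0007,"rx":0,"ry":0,"rz":0}]' 1 15
python3 -m jog '[{"dx":0,"dy":0,"dz":-0.01,"rx":0,"ry":0,"rz":0},{"dx":0,"dy":0,"dz":-0.03,"rx":0,"ry":0,"rz":0},{"dx":0,"dy":0,"dz":-0.06,"rx":0,"ry":0,"rz":0},{"dx":0,"dy":0,"dz":-0.09,"rx":0,"ry":0,"rz":0},{"dx":0,"dy":0,"dz":-0.11,"rx":0,"ry":0,"rz":0},{"dx":0,"dy":0,"dz":-0.12,"rx":0,"ry":0,"rz":0}]'
python3 -c "
from h import *
delta(RQ['blue'],.25,RY)"
```

```text
t: 35.08
eef_pos: [0.5271, -0.376, 0.1343]
ee_rot: [0.152, 3.138, 0.001]
wrist_force: [-0.6, 0.4, 1.8]
finger_gap: 0.0313
t: 35.83
eef_pos: [0.5274, -0.3762, 0.2562]
ee_rot: [0.151, 3.135, -0.001]
wrist_force: [0.2, 0.2, -0.9]
finger_gap: 0.0314
t 35.825 pos [ 0.5274 -0.3762  0.2562] gap 0.031449494103448335 F [ 0.235   0.2243 -0.9285] -> d mm [ 98.6836 732.8785   5.61  ] r deg [-0.034   0.1793 -9.1733]
```

```bash
python3 -m jog '[{"dx":0.002,"dy":0.015,"dz":0,"rx":0,"ry":0,"rz":-0.2},{"dx":0.007,"dy":0.05,"dz":0,"rx":0,"ry":0,"rz":-0.6},{"dx":0.013,"dy":0.095,"dz":0,"rx":0,"ry":0,"rz":-1.2},{"dx":0.020,"dy":0.145,"dz":0,"rx":0,"ry":0,"rz":-1.8},{"dx":0.026,"dy":0.195,"dz":0,"rx":0,"ry":0,"rz":-2.4},{"dx":0.033,"dy":0.245,"dz":0,"rx":0,"ry":0,"rz":-3.1},{"dx":0.040,"dy":0.295,"dz":0,"rx":0,"ry":0,"rz":-3.7},{"dx":0.046,"dy":0.345,"dz":0,"rx":0,"ry":0,"rz":-4.3},{"dx":0.053,"dy":0.395,"dz":0,"rx":0,"ry":0,"rz":-4.9},{"dx":0.059,"dy":0.44,"dz":0,"rx":0,"ry":0,"rz":-5.5},{"dx":0.064,"dy":0.475,"dz":0,"rx":0,"ry":0,"rz":-5.9},{"dx":0.067,"dy":0.495,"dz":0,"rx":0,"ry":0,"rz":-6.2}]'
python3 -c "
from h import *
delta(RQ['blue'],.25,RY)"
```

```text
t: 37.33
eef_pos: [0.5074, 0.1247, 0.2549]
ee_rot: [-0.022, 3.14, -0.002]
wrist_force: [0.6, -0.3, -0.7]
finger_gap: 0.0311
t 37.325 pos [0.5074 0.1247 0.2549] gap 0.031057267963491144 F [ 0.6339 -0.3187 -0.714 ] -> d mm [  4.182  238.1547   4.6301] r deg [-0.0749  0.082  -2.842 ]
```

```bash
python3 -m jog '[{"dx":0,"dy":0.015,"dz":0,"rx":0,"ry":0,"rz":-0.2},{"dx":0.001,"dy":0.045,"dz":0,"rx":0,"ry":0,"rz":-0.5},{"dx":0.0015,"dy":0.085,"dz":0.001,"rx":0,"ry":0,"rz":-1},{"dx":0.002,"dy":0.13,"dz":0.002,"rx":0,"ry":0,"rz":-1.6},{"dx":0.003,"dy":0.175,"dz":0.003,"rx":0,"ry":0,"rz":-2.1},{"dx":0.0035,"dy":0.21,"dz":0.004,"rx":0,"ry":0,"rz":-2.5},{"dx":0.004,"dy":0.23,"dz":0.005,"rx":-0.1,"ry":0.1,"rz":-2.7},{"dx":0.004,"dy":0.238,"dz":0.005,"rx":-0.1,"ry":0.1,"rz":-2.8},{"dx":0.004,"dy":0.238,"dz":0.005,"rx":-0.1,"ry":0.1,"rz":-2.8},{"dx":0.004,"dy":0.238,"dz":0.005,"rx":-0.1,"ry":0.1,"rz":-2.8}]'
python3 -c "
from h import *
import cv2
delta(np.array(RQ['blue']),.122,RY)
cv2.imwrite('pics/w15.png',manip.get_image('wrist'))"
```

```text
t: 38.58
eef_pos: [0.5002, 0.3616, 0.2498]
ee_rot: [0.097, -3.14, -0.0]
wrist_force: [0.0, 0.2, -0.6]
finger_gap: 0.0314
t 38.575 pos [0.5002 0.3616 0.2498] gap 0.03140102756291399 F [ 0.0335  0.1773 -0.6157] -> d mm [  0.1453   1.2307 127.7617] r deg [ 0.0136 -0.0323 -0.1118]
```

View pics/w15.png

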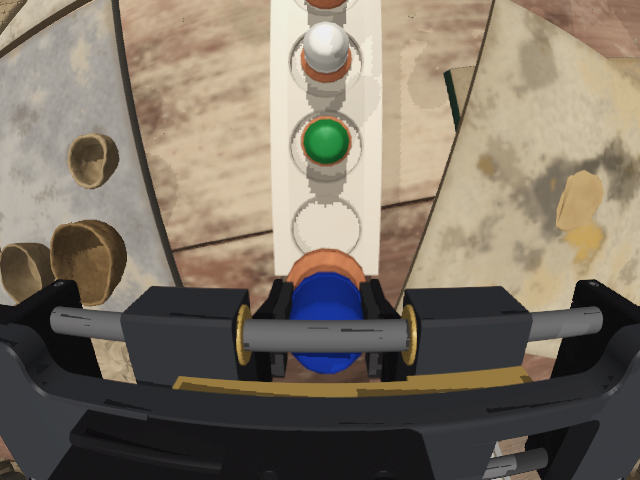

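Blue hangs upright over the leftmost pocket at (326,228). The cups on the left are about 17 cm off to the side, so they're clear. Lowering.

```bash
python3 -m jog '[{"dx":0,"dy":0.001,"dz":0.02,"rx":0,"ry":0,"rz":0},{"dx":0,"dy":0.001,"dz":0.05,"rx":0,"ry":0,"rz":0},{"dx":0,"dy":0.001,"dz":0.08,"rx":0,"ry":0,"rz":0},{"dx":0,"dy":0.001,"dz":0.1,"rx":0,"ry":0,"rz":0},{"dx":0,"dy":0.001,"dz":0.112,"rx":0,"ry":0,"rz":0},{"dx":0,"dy":0.001,"dz":0.12,"rx":0,"ry":0,"rz":0},{"dx":0,"dy":0.001,"dz":0.125,"rx":0,"ry":0,"rz":0},{"dx":0,"dy":0.001,"dz":0.128,"rx":0,"ry":0,"rz":0},{"dx":0,"dy":0.001,"dz":0.128,"rx":0,"ry":0,"rz":0},{"dx":0,"dy":0.001,"dz":0.128,"rx":0,"ry":0,"rz":0}]'
python3 -c "
from h import *
delta(np.array(RQ['blue']),.1204,RY)"
```

```text
t: 39.88
eef_pos: [0.5002, 0.3629, 0.1223]
ee_rot: [-0.097, 3.14, 0.001]
wrist_force: [0.2, 1.0, -1.0]
finger_gap: 0.0316
t 39.875 pos [0.5002 0.3629 0.1223] gap 0.03161225135882049 F [ 0.1601  0.9591 -0.951 ] -> d mm [ 0.3505 -0.0321  1.8905] r deg [ 0.0542  0.013  -0.1029]
```

```bash
python3 -m jog '[{"dx":0,"dy":0,"dz":0.0005,"rx":0,"ry":0,"rz":0},{"dx":0,"dy":0,"dz":0.001,"rx":0,"ry":0,"rz":0},{"dx":0,"dy":0,"dz":0.0018,"rx":0,"ry":0,"rz":0},{"dx":0,"dy":0,"dz":0.0018,"rx":0,"ry":0,"rz":0},{"dx":0,"dy":0,"dz":0.0018,"rx":0,"ry":0,"rz":0}]'
python3 -m jog '[{"dx":0,"dy":0,"dz":0,"rx":0,"ry":0,"rz":0},{"dx":0,"dy":0,"dz":0,"rx":0,"ry":0,"rz":0},{"dx":0,"dy":0,"dz":0,"rx":0,"ry":0,"rz":0},{"dx":0,"dy":0,"dz":0,"rx":0,"ry":0,"rz":0},{"dx":0,"dy":0,"dz":0,"rx":0,"ry":0,"rz":0},{"dx":0,"dy":0,"dz":0,"rx":0,"ry":0,"rz":0}]' 0
python3 -m jog '[{"dx":0,"dy":0,"dz":-0.01,"rx":0,"ry":0,"rz":0},{"dx":0,"dy":0,"dz":-0.03,"rx":0,"ry":0,"rz":0},{"dx":0,"dy":0,"dz":-0.07,"rx":0,"ry":0,"rz":0},{"dx":0,"dy":0,"dz":-0.11,"rx":0,"ry":0,"rz":0},{"dx":0,"dy":-0.02,"dz":-0.13,"rx":0,"ry":0,"rz":0},{"dx":0,"dy":-0.06,"dz":-0.13,"rx":0,"ry":0,"rz":0},{"dx":0,"dy":-0.11,"dz":-0.13,"rx":0,"ry":0,"rz":0},{"dx":0,"dy":-0.16,"dz":-0.13,"rx":0,"ry":0,"rz":0},{"dx":0,"dy":-0.20,"dz":-0.13,"rx":0,"ry":0,"rz":0},{"dx":0,"dy":-0.23,"dz":-0.13,"rx":0,"ry":0,"rz":0},{"dx":0,"dy":-0.25,"dz":-0.13,"rx":0,"ry":0,"rz":0},{"dx":0,"dy":-0.25,"dz":-0.13,"rx":0,"ry":0,"rz":0}]'
```

```text
t: 40.5
eef_pos: [0.5003, 0.3629, 0.1205]
ee_rot: [-0.097, 3.14, 0.001]
wrist_force: [-0.4, 1.3, -0.6]
finger_gap: 0.0312
t: 41.25
eef_pos: [0.5003, 0.3629, 0.1205]
ee_rot: [-0.097, 3.14, 0.002]
wrist_force: [-0.9, 0.6, 0.5]
finger_gap: 0.082
t: 42.75
eef_pos: [0.5153, 0.1117, 0.2501]
ee_rot: [0.093, -3.14, -0.001]
wrist_force: [0.4, -0.3, 0.2]
finger_gap: 0.087
```

```bash
python3 -m jog '[{"dx":0,"dy":-0.03,"dz":0,"rx":0,"ry":0,"rz":0},{"dx":0,"dy":-0.07,"dz":0,"rx":0,"ry":0,"rz":0},{"dx":0,"dy":-0.12,"dz":0,"rx":0,"ry":0,"rz":0},{"dx":0,"dy":-0.16,"dz":0,"rx":0,"ry":0,"rz":0},{"dx":0,"dy":-0.18,"dz":0,"rx":0,"ry":0,"rz":0},{"dx":0,"dy":-0.18,"dz":0,"rx":0,"ry":0,"rz":0}]'
python3 -c "
from h import *
import cv2
a=manip.get_image('top');b=manip.get_image('side')
cv2.imwrite('pics/t16.png',a)
c=lambda i:cv2.resize(i,(640,480) if 0 else None,fx=4,fy=4,interpolation=cv2.INTER_CUBIC)
cv2.imwrite('pics/t16c.png',c(a[180:275,105:285]));cv2.imwrite('pics/s16c.png',c(b[130:260,230:400]))"
```

```text
t: 43.5
eef_pos: [0.5262, -0.0684, 0.2497]
ee_rot: [0.091, -3.14, -0.001]
wrist_force: [0.1, 1.0, -0.2]
finger_gap: 0.087
```

View pics/t16c.png

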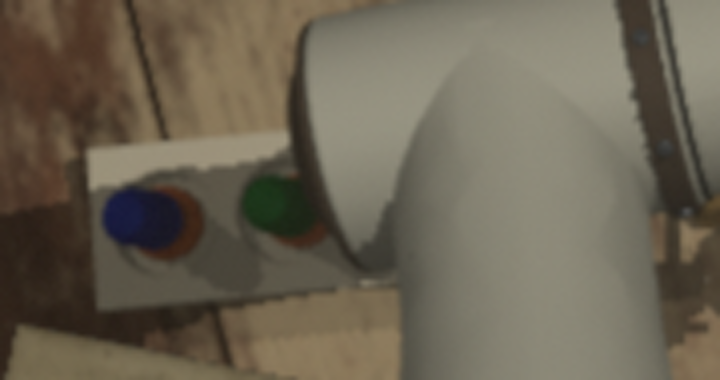

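View pics/s16c.png

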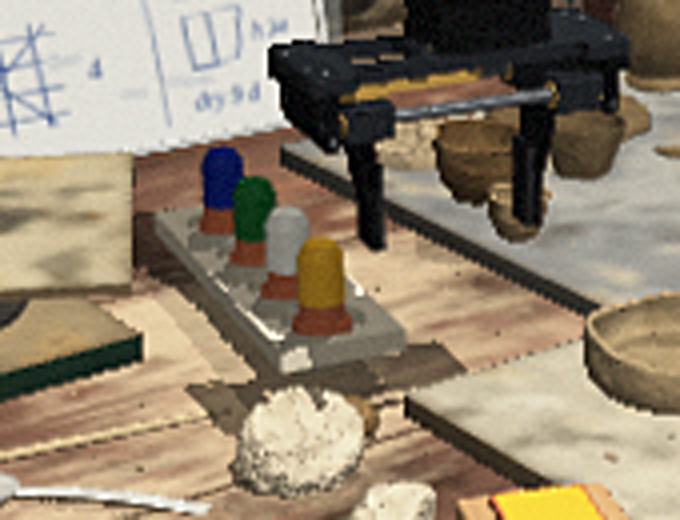

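View pics/t16.png

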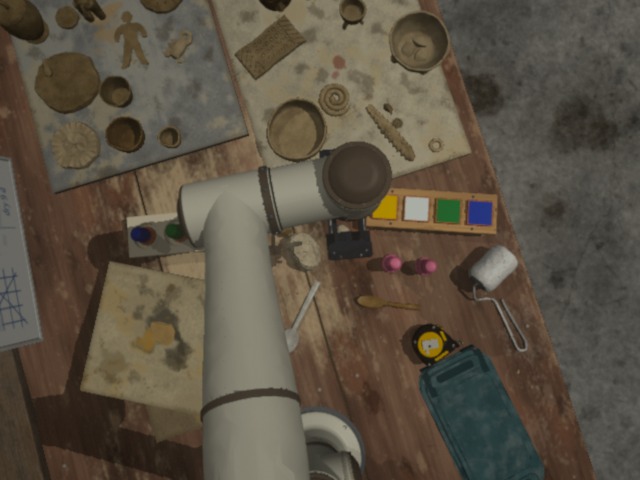

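The side crop shows blue (222,190), green (255,220), white (288,255) and yellow (322,285) all standing in the rack's pockets. The top view shows all four tiles empty, both pinks untouched and the gripper clear.

```bash
python3 -c "
from plant import manip
print(manip.hand_in())"
```

```text
the job is handed in; nothing more can be done
None
```

All four glazed pieces are in the rack in reverse order, and the job is handed in after about 44 s of robot time. On the board they stood, left to right, yellow, white, green, blue. In the rack they now stand, left to right, blue, green, white, yellow.

**Final checks:** the side view shows all four pieces upright in their pockets. The wrist view taken after each placing showed yellow, white and green well inside their pockets. The final top view shows the tiles empty, the pink pieces untouched and the gripper clear.

**Limits of those checks:**
- In the last top view the arm hid white and yellow. For those I relied on the side view and the earlier wrist views.
- I took no wrist picture of blue after letting it go. Its placing was checked only in the side and top views.
- The wrist and top cameras disagreed by about 3 mm in y, by the same amount at the board and at the rack. The error cancelled when I placed the pieces.

Measured wrist forces stayed at a few newtons throughout. One move call was refused at the start because of incomplete rows, before the arm had moved.

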